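# Change the circuit board in a soldering pallet

### The arm

A 6-joint arm with a two-finger parallel gripper is mounted at the origin on the work surface. World frame = base frame: x ahead of the robot, y to its left, z up, the work surface at z = 0. Lengths are in m, angles in rad, forces in N, time in s.
With the tool pointing down it reaches from about 0.325 to 0.875 m from the base axis. Payload 4.4 kg.
Tool frame: the origin (TCP) lies at the very end of the fingers, on their centre line; the grasp point (between the pads) lies robot.grip_point_offset behind it (robot.grip_point_offset is the distance from the TCP to the grasp point, in m); z points along the fingers, y is the direction in which the jaws open and shut (so a half turn about z gives the same grasp; the last joint's range is limited). The gripper opens to 85 mm and grips with 20 to 120 N. Pads are 22 mm wide; open, the fingers measure 114 mm over their backs; the gripper's body (76 mm by 85 mm) begins 54 mm behind the grasp point. The pads swing forward as they close: fully open they stand 13 mm farther back than shut.
Start: joints at [-1.405, 0.207, 1.542, -0, 1.393, -0.15], TCP at [0.179, -0.546, 0.231] pointing down, gripper open.
Joint ranges: [-2.73, 2.73], [-0.86, 2.22], [0.23, 2.46], [-1.11, 4.25], [0.08, 2.63], [-2.82, 2.82]. Speed limits (rad/s): [2.79, 2.79, 3.14, 3.14, 3.14, 3.14].

### API

Orientations are given as [roll, pitch, yaw] about the fixed x, y, z axes, in that order (R = Rz(yaw) Ry(pitch) Rx(roll)).
In Python, from workcell import observe, eyes, job, robot gives the robot as it stands.
- The arm moves only by the shell command python3 -m pendant 'ROWS' [FORCE]. ROWS is a JSON object of lists of equal length, an entry for each row: "grip": the finger opening in m, from 0 to 0.0854; "dp": the shift along the tool's x, y, z in m, a list of three; "roll": the turn about the tool's z in degrees. A call has 1 to 10 rows; each row is the pose to reach, as a shift and turn from the pose commanded when the call began, along the tool's axes at that moment; what a row does not reach only later rows make up. A row lasts 1/8 s, in which the tool goes at most 62.5 mm and 10.7 degrees, less where a joint would pass 70% of its speed; a pose out of reach is approached as far as the arm can. A call with a gripper value outside its range is refused whole. The fingers move at their own pace and stop on an object; FORCE is the grip in N (left out, the last holds). Time passes only in rows, so rows that repeat a pose let the fingers close. It gives the time, the measured TCP pose, the force and the opening at its end, in the units of the state.
- observe(): the state, without advancing time (a new reading comes with each control period).
- eyes.snapshot(name): name is "side" or "top" or "wrist"; returns the picture (384x512x3 uint8, red, green, blue); there is no depth.
- eyes.calibration(name): a dict with "mtx" (3x3 intrinsics, pixels), "R" (3x3) and "t" (3): a world point X has camera coordinates R X + t. Camera axes: x right, y down, z forward; pixel columns grow to the right and rows downward; lengths in m; the calibration is good to about 2 mm. A picture is of the moment at which its call begins: read the wrist's pose just before it. calibration takes no time and is no camera call; for the wrist camera it gives the pose at the moment of the call.
- job.close_job(): hands the job in, once; it reports no verdict.
The state is a dict: "time_s": time; "q": joint angles; "qvel": joint speeds; "effort": joint torques, N m; "tool_pos": TCP position; "tool_rot": TCP orientation; "ft_force": force on the tool from outside, world axes, zero at the start; "ft_torque": the same for the moment, N m; "opening": finger opening in m.
Only numpy, scipy, OpenCV 4.12 (cv2) and the standard library are available. Lean on these libraries where they do the work, as an engineer would, in place of code of your own. Each camera call takes 0.05 s, during which the arm holds its last target.

### The job

Change the circuit board in the soldering pallet: first lift the two hold-down bars off and park them both on the flat mat, then take out the finished board (the one with the finned heat sink) and lay it squarely in the middle of the cooling rack, then lay the new board (with the transformer) flat in the pallet, its long side along the rails. Finally put each bar back across the rails exactly where that same bar was at the start. Keep the boards level while carrying them and do not disturb the solder spool or the jar.

Things in the scene. Friction and masses are not known exactly. Their poses are not given: they have to be found in the camera images.
- broad_bar_c (a point): Broad hold-down bar, loose, 120 g: aluminium strip 140 (x) x 30 (y) x 10 mm high, on its middle a black grip block 40 (x) x 16 (y) x 30 mm high; 40 mm tall over all. Point at its centre, 20 mm above its underside, z up. Starts across the pallet's rails, 54 mm from the pallet's centre along the pallet's y, at either end (varies). Rubber feet under it are look only.
- slim_bar_c (a point): Slim hold-down bar, loose, 120 g: aluminium strip 140 (x) x 14 (y) x 10 mm high, on its middle a black grip block 40 (x) x 14 (y) x 30 mm high; 40 mm tall over all. Point at its centre, 20 mm above its underside, z up. Starts across the pallet's rails at the other end from the broad bar, also 54 mm from the centre.
- done_board_c (a point): Finished board, loose, about 150 g: green circuit board 80 (x) x 140 (y) x 4 mm, upright on its middle a finned aluminium heat sink 40 (x) x 28 (y) x 36 mm high, to grip it by; 40 mm tall over all. Point at its centre, 20 mm above its underside, z up. Starts in the pallet under the bars, long side along the rails. It may be laid either way round.
- new_board_c (a point): New board, loose, about 150 g: green circuit board 80 (x) x 140 (y) x 4 mm, on its middle a dark and copper transformer block 36 (x) x 32 (y) x 36 mm high, to grip it by; 40 mm tall over all. Point at its centre, 20 mm above its underside, z up. Starts flat in the black tray. It may be laid either way round.
- pallet: Soldering pallet, fixed: black base plate 144 (x) x 176 (y), top at 8 mm, where a board lies flat; along each long side (y) a grey rail 20 mm wide, top at 18 mm, 104 mm apart inside, on which the bars lie along the pallet's x; low grey end stops, top at 16 mm, 162 mm apart inside. Heights above the bench. Origin: centre of its underside, on the bench.
- mat: Flat grey parking mat, fixed, 150 (x) x 180 (y) x 3 mm thick, empty at the start; both bars fit on it side by side, e.g. along its x at 45 mm either side of its centre. Origin: centre of its underside, on the bench.
- rack: Cooling rack, fixed: steel grid of eight ribs, 124 (x) x 184 (y) mm, top 14 mm above the bench, empty at the start; the finished board goes in its middle with its long side along the rack's long side (y). Origin: centre of its underside, on the bench.
- tray: Black open tray, fixed, 124 (x) x 184 (y) mm outside, walls 4 mm thick and 12 mm high, floor 4 mm thick; holds the new board at the start. Origin: centre of its underside, on the bench.
- spool: Bystander: solder spool standing on end, grey metal, 52 mm in diameter, 46 mm high. Origin: centre of its underside.
- jar: Bystander: amber jar with a white lid, 48 mm in diameter, 60 mm high. Origin: centre of its underside.
Mind the look-alikes: they are no part of the job. What is shaped like the part that bears slim_bar_c but green or yellow is not meant.

How it is judged:
On the way, in this order (a step that is already met when the one before it is completed fails the run):
1. both bars lie on the mat, let go, the finished board still in the pallet (x of broad_bar_c in the frame of mat between -0.075 and 0.075 m and y of broad_bar_c in the frame of mat between -0.09 and 0.09 m and z of each of broad_bar_c, slim_bar_c in the frame of mat below 0.03 m and angle between each of broad_bar_c, slim_bar_c's own z axis and vertical below 0.1 rad and contact force between each of broad_bar, slim_bar and the fingers below 0.05 N and linear speed of each of broad_bar, slim_bar below 0.02 m/s and x of slim_bar_c in the frame of mat between -0.075 and 0.075 m and y of slim_bar_c in the frame of mat between -0.09 and 0.09 m and horizontal distance between done_board_c and pallet below 0.025 m and height (world z) of done_board_c below 0.033 m), for 0.2 s.
2. the finished board lies squarely on the rack, let go, both bars still on the mat and the new board not yet in the pallet (x of done_board_c in the frame of rack between -0.015 and 0.015 m and y of done_board_c in the frame of rack between -0.015 and 0.015 m and angle between done_board_c's own z axis and vertical below 0.06 rad and z of done_board_c in the frame of rack between 0.029 and 0.039 m and angle between the x axis of done_board_c and the x axis of rack, either way round below 0.2 rad and contact force between each of done_board, broad_bar, slim_bar and the fingers below 0.05 N and linear speed of each of done_board, broad_bar, slim_bar below 0.02 m/s and x of broad_bar_c in the frame of mat between -0.075 and 0.075 m and y of broad_bar_c in the frame of mat between -0.09 and 0.09 m and z of each of broad_bar_c, slim_bar_c in the frame of mat below 0.03 m and angle between each of broad_bar_c, slim_bar_c's own z axis and vertical below 0.1 rad and x of slim_bar_c in the frame of mat between -0.075 and 0.075 m and y of slim_bar_c in the frame of mat between -0.09 and 0.09 m and horizontal distance between new_board_c and pallet above 0.1 m), for 0.2 s.
3. the new board lies flat in the pallet, let go, both bars still on the mat (x of new_board_c in the frame of pallet between -0.013 and 0.013 m and y of new_board_c in the frame of pallet between -0.013 and 0.013 m and angle between new_board_c's own z axis and vertical below 0.06 rad and z of new_board_c in the frame of pallet between 0.023 and 0.033 m and angle between the x axis of new_board_c and the x axis of pallet, either way round below 0.15 rad and contact force between each of new_board, broad_bar, slim_bar and the fingers below 0.05 N and linear speed of each of new_board, broad_bar, slim_bar below 0.02 m/s and x of broad_bar_c in the frame of mat between -0.075 and 0.075 m and y of broad_bar_c in the frame of mat between -0.09 and 0.09 m and z of each of broad_bar_c, slim_bar_c in the frame of mat below 0.03 m and angle between each of broad_bar_c, slim_bar_c's own z axis and vertical below 0.1 rad and x of slim_bar_c in the frame of mat between -0.075 and 0.075 m and y of slim_bar_c in the frame of mat between -0.09 and 0.09 m), for 0.2 s.
At the end, for the whole second after the job is handed in: Finished board flat on the rack, 15 mm / 0.2 rad of its middle; new board flat in the pallet, 13 mm / 0.15 rad of its centre; each bar across the rails within 12 mm of its own start and 0.15 rad of the pallet's x; all released and at rest (x of done_board_c in the frame of rack between -0.015 and 0.015 m and y of done_board_c in the frame of rack between -0.015 and 0.015 m and angle between each of done_board_c, new_board_c's own z axis and vertical below 0.06 rad and z of done_board_c in the frame of rack between 0.029 and 0.039 m and angle between the x axis of done_board_c and the x axis of rack, either way round below 0.2 rad and contact force between each of done_board, new_board, broad_bar, slim_bar and the fingers below 0.05 N and linear speed of each of done_board, new_board, broad_bar, slim_bar below 0.02 m/s and x of new_board_c in the frame of pallet between -0.013 and 0.013 m and y of new_board_c in the frame of pallet between -0.013 and 0.013 m and z of new_board_c in the frame of pallet between 0.023 and 0.033 m and angle between the x axis of each of new_board_c, broad_bar_c, slim_bar_c and the x axis of pallet, either way round below 0.15 rad and distance of each of broad_bar_c, slim_bar_c from where it was at the start of the episode below 0.012 m and angle between each of broad_bar_c, slim_bar_c's own z axis and vertical below 0.05 rad); the robot touches nothing.
It fails at once if a board is tipped by more than 30 degrees (angle between any of done_board_c, new_board_c's own z axis and vertical above 0.52 rad).
It fails at once if the spool or the jar is moved by more than 20 mm (distance of any of spool, jar from where it was at the start of the episode above 0.02 m).
It also fails if it takes over 134 s, if anything falls off the work surface, if the arm or the gripper's body presses on something with over 40 N, if the wrist force passes 120 N, or if a joint passes its speed limit or range.

## Working session

There is one attempt and no reset: what is moved stays moved. The work goes in short steps, Python scripts to look and compute and a shell command to move; the robot and the scene stay as the last step left them, time stands still between calls to the robot, and variables do not carry over. Pictures are saved under pics/ and viewed, and the job is handed in when it is done.

```bash
mkdir -p pics; ls; python3 - <<'E'
from workcell import observe, eyes, job, robot
import cv2
print(observe()); print(robot.grip_point_offset)
for n in ("top","side","wrist"):
    im=eyes.snapshot(n); cv2.imwrite(f"pics/{n}0.png",im[:,:,::-1]); c=eyes.calibration(n); print(n,c)
E
```

```text
pics
{'time_s': 0.0, 'q': array([-1.40450828e+00,  2.07432293e-01,  1.54297513e+00, -1.04038119e-05,
        1.39351058e+00, -1.50490892e-01]), 'qvel': array([ 1.01888547e-03, -5.52403628e-04, -5.17973577e-04,  2.29897023e-03,
       -1.81446403e-03, -9.52855860e-05]), 'effort': array([-2.87066350e-04, -3.83032072e+01, -2.91596425e+01, -1.35997252e-04,
        1.04810888e-02, -1.65964838e-05]), 'tool_pos': array([ 0.17897898, -0.54562515,  0.23010875]), 'tool_rot': array([-3.13929206e+00, -3.38502823e-04,  3.16780393e-01]), 'ft_force': array([-0.08877688,  0.48447583, -0.55991466]), 'ft_torque': array([0.03035685, 0.03528021, 0.04451777]), 'opening': 0.08547800431825525}
0.0187
top {'mtx': array([[370.84687583,   0.        , 259.56842909],
       [  0.        , 370.84687583, 186.37550304],
       [  0.        ,   0.        ,   1.        ]]), 'R': array([[ 0.02486281, -0.99961103,  0.01263466],
       [-0.98662429, -0.02657262, -0.16083037],
       [ 0.16110355, -0.00846697, -0.98690119]]), 't': array([-0.05823603,  0.50339012,  0.97277057])}
side {'mtx': array([[379.58448937,   0.        , 252.72591137],
       [  0.        , 379.58448937, 191.04280953],
       [  0.        ,   0.        ,   1.        ]]), 'R': array([[-0.95898311, -0.28311567,  0.01403261],
       [-0.16554665,  0.51918876, -0.83847322],
       [ 0.23009933, -0.80640471, -0.5447621 ]]), 't': array([0.46384663, 0.16963006, 1.25012903])}
wrist {'mtx': array([[317.04011507,   0.        , 256.97818056],
       [  0.        , 317.04011507, 195.73861122],
       [  0.        ,   0.        ,   1.        ]]), 'R': array([[ 0.31254344, -0.94990124, -0.00205929],
       [-0.91542284, -0.30177648,  0.26633057],
       [-0.25360919, -0.08135476, -0.96387955]]), 't': array([-0.57420201, -0.03477736,  0.37885598])}
```

View pics/top0.png

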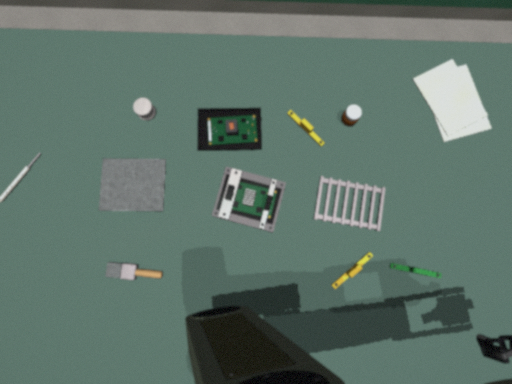

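View pics/side0.png

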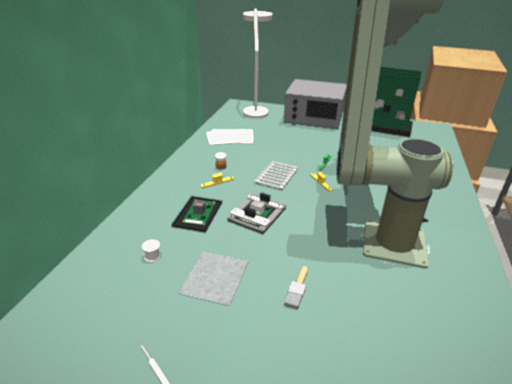

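View pics/wrist0.png

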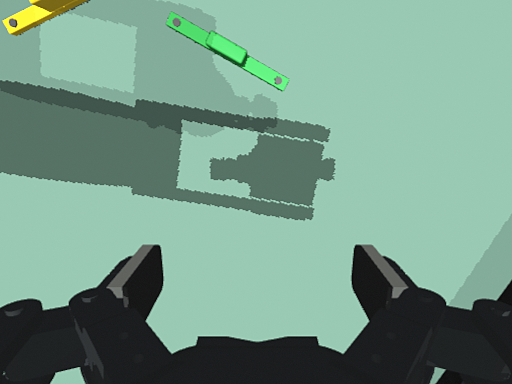

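```bash
cat > h.py <<'E'
import numpy as np, cv2
from scipy.spatial.transform import Rotation as Rot
from workcell import observe, eyes, job, robot
def snap(n,fn):
    c=eyes.calibration(n); im=eyes.snapshot(n); cv2.imwrite("pics/"+fn+".png",im[:,:,::-1]); np.savez("pics/"+fn+".npz",im=im,**{k:np.array(v) for k,v in c.items()}); return im,c
def load(fn):
    d=np.load("pics/"+fn+".npz"); return d["im"],d
def ray(c,px,z):
    px=np.atleast_2d(np.array(px,float)); d=np.c_[px,np.ones(len(px))]@np.linalg.inv(c["mtx"]).T@c["R"]
    o=-np.array(c["R"]).T@c["t"]; s=(z-o[2])/d[:,2]; return o+s[:,None]*d
def proj(c,X):
    X=np.atleast_2d(X); p=(X@np.array(c["R"]).T+c["t"])@np.array(c["mtx"]).T; return p[:,:2]/p[:,2:]
def crop(fn,x0,y0,w,h,s,out):
    im,_=load(fn); cv2.imwrite("pics/"+out+".png",cv2.resize(im[y0:y0+h,x0:x0+w,::-1],None,fx=s,fy=s,interpolation=cv2.INTER_CUBIC))
E
python3 - <<'E'
from h import *
im,c=snap("top","t1")
crop("t1",90,90,320,160,2.5,"t1c"); crop("t1",190,95,110,145,4,"t1d")
for n,p,z in [("pallet",(249,199),.01),("broad",(231,191),.03),("slim",(269,203),.03),("tray",(229,129),0.01),("mat",(132,184),0),("rack",(350,203),.014),("spool",(145,108),.03),("jar",(351,115),.04)]:
    print(n,ray(c,p,z)[0].round(3))
E
```

```text
pallet [ 0.473 -0.017  0.01 ]
broad [0.492 0.033 0.03 ]
slim [ 0.461 -0.072  0.03 ]
tray [0.675 0.047 0.01 ]
mat [0.509 0.316 0.   ]
rack [ 0.469 -0.299  0.014]
spool [0.724 0.287 0.03 ]
jar [ 0.717 -0.299  0.04 ]
```

View pics/t1c.png

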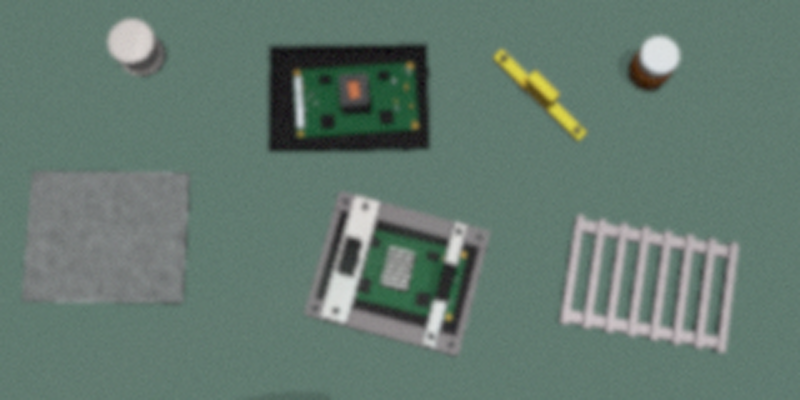

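View pics/t1d.png

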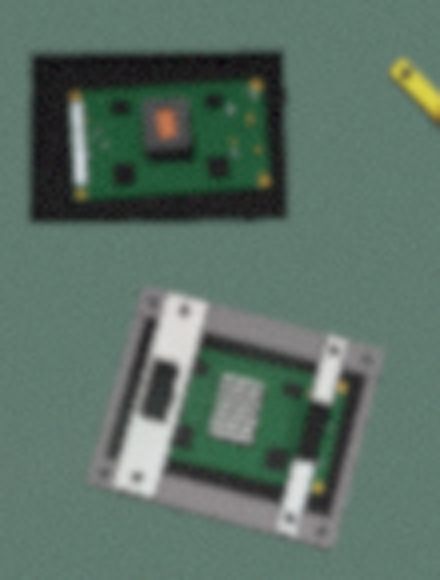

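```bash
cat >> h.py <<'E'
def mv(X,yaw):
    """dp (m, tool axes) and roll (deg) to bring TCP to X with yaw"""
    s=observe(); R=Rot.from_euler('xyz',s["tool_rot"]).as_matrix(); d=R.T@(np.array(X)-s["tool_pos"])
    y=np.arctan2(R[1,0],R[0,0]); dy=(yaw-y+np.pi)%(2*np.pi)-np.pi
    print("t",round(s["time_s"],2),"dp",(d*1).round(4).tolist(),"roll",round(-np.degrees(dy),2),"| pos",s["tool_pos"].round(4),"yaw",round(y,4),"q6",s["q"][5].round(2),"F",s["ft_force"].round(1),"op",round(s["opening"],4))
E
python3 - <<'E'
from h import *
im,c=load("t1")
P=[(190+152/4,95+297/4),(190+375/4,95+352/4),(190+332/4,95+542/4),(190+97/4,95+480/4)]
W=ray(c,P,.018);print(W.round(3),W.mean(0)); e=W[0]-W[1]; yaw=-np.arctan2(e[0],e[1]); print("pallet yaw",yaw)
w=eyes.calibration("wrist"); print("cam",-w["R"].T@w["t"], observe()["tool_pos"])
M=ray(c,[(90+32/2.5,90+171/2.5),(90+189/2.5,90+171/2.5),(90+182/2.5,90+303/2.5),(90+23/2.5,90+301/2.5)],.003);print(M.round(3),M.mean(0))
mv([0.48-.03,-0.017,0.30],yaw)
E
```

```text
[[ 0.555  0.045  0.018]
 [ 0.52  -0.113  0.018]
 [ 0.387 -0.085  0.018]
 [ 0.425  0.078  0.018]] [ 0.47170823 -0.01898823  0.018     ]
pallet yaw -0.21871142296731091
cam [ 0.24372004 -0.52517778  0.37342111] [ 0.17904533 -0.54589958  0.23052722]
[[0.58  0.404 0.003]
 [0.585 0.226 0.003]
 [0.433 0.223 0.003]
 [0.431 0.401 0.003]] [0.50723712 0.31350072 0.003     ]
t 0.2 dp [0.4223, -0.4183, -0.0687] roll 30.68 | pos [ 0.179  -0.5459  0.2305] yaw 0.3168 q6 -0.15 F [ 0.4  0.8 -1. ] op 0.0854
```

```bash
python3 - <<'E'
from h import *
mv([0.4717-.066,-0.019+.014,0.18],-.2187)
E
```

```text
t 0.2 dp [0.3839, -0.4433, 0.0513] roll 30.68 | pos [ 0.179  -0.5459  0.2305] yaw 0.3168 q6 -0.15 F [ 0.4  0.8 -1. ] op 0.0854
```

```bash
python3 -m pendant '{"grip":[0.085,0.085,0.085,0.085,0.085,0.085,0.085,0.085,0.085,0.085],"dp":[[0.038,-0.044,0],[0.077,-0.089,0],[0.115,-0.133,0],[0.154,-0.177,0.01],[0.192,-0.222,0.02],[0.230,-0.266,0.03],[0.269,-0.310,0.04],[0.307,-0.355,0.05],[0.345,-0.399,0.051],[0.384,-0.443,0.051]],"roll":[5,10,15,20,25,30,30.7,30.7,30.7,30.7]}' 40
python3 - <<'E'
from h import *
mv([0.4717-.066,-0.019+.014,0.18],-.2187)
E
```

```text
time_s: 1.45
tool_pos: [0.4063, -0.0039, 0.1803]
tool_rot: [3.141, -0.001, -0.219]
ft_force: [0.2, -0.3, -0.3]
opening: 0.085
t 1.45 dp [-0.0003, 0.0012, 0.0003] roll -0.02 | pos [ 0.4063 -0.0039  0.1803] yaw -0.219 q6 1.57 F [ 0.2 -0.3 -0.3] op 0.085
```

```bash
python3 - <<'E'
from h import *
im,c=snap("wrist","w1"); print(observe()["qvel"].round(3), observe()["q"].round(3))
crop("w1",0,0,512,384,1.5,"w1c")
E
```

```text
[-0.124 -0.036  0.033 -0.067  0.039 -0.219] [-0.211 -0.113  1.985  0.007  1.267  1.57 ]
```

View pics/w1c.png

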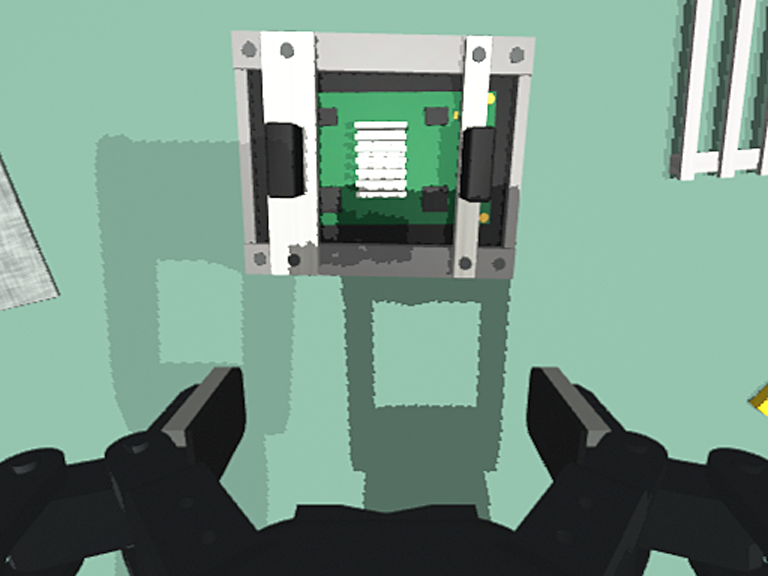

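```bash
python3 -m pendant '{"grip":[0.085,0.085],"dp":[[0,0,0],[0,0,0]],"roll":[0,0]}'; python3 - <<'E'
from h import *
im,c=snap("wrist","w2")
crop("w2",150,15,210,175,3.8,"w2c")
E
```

```text
time_s: 1.75
tool_pos: [0.4056, -0.0065, 0.1801]
tool_rot: [3.141, 0.0, -0.22]
ft_force: [0.0, -0.0, 0.2]
opening: 0.0854
```

View pics/w2c.png

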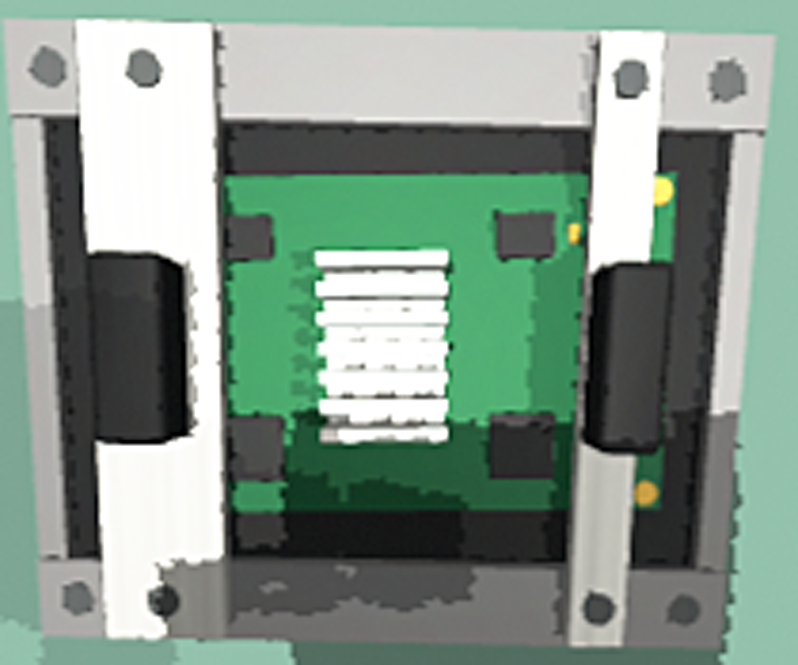

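```bash
python3 - <<'E'
from h import *
im,c=load("w2")
def f(n,P,z):
    W=ray(c,np.array(P)/3.8+[150,15],z); m=W.mean(0)
    ex=((W[0]-W[3])+(W[1]-W[2]))/2; ey=((W[0]-W[1])+(W[3]-W[2]))/2
    print(n,m.round(4),"lenx",np.linalg.norm(ex).round(4),"leny",np.linalg.norm(ey).round(4),"yaw x",np.arctan2(ex[1],ex[0]).round(3),"yaw y",-np.arctan2(ey[0],ey[1]).round(3)); return m,np.arctan2(ex[1],ex[0])
p,y=f("pallet",[(5,18),(775,37),(722,655),(42,637)],.018)
for n,P,z in [("broad",[(76,18),(215,24),(226,638),(105,636)],.028),("slim",[(600,30),(663,35),(624,647),(568,643)],.028),
 ("sink",[(316,250),(448,250),(448,442),(320,442)],.048),("broadgrip",[(90,255),(163,255),(163,442),(97,442)],.058),("slimgrip",[(607,263),(672,263),(655,453),(600,453)],.058)]:
    m,_=f(n,P,z); d=m-p; yy=-.2187; print("   in pallet",(np.cos(yy)*d[0]+np.sin(yy)*d[1]).round(4),(-np.sin(yy)*d[0]+np.cos(yy)*d[1]).round(4))
E
```

```text
pallet [ 0.4721 -0.0164  0.018 ] lenx 0.145 leny 0.1763 yaw x -0.237 yaw y -0.243
broad [0.4857 0.0361 0.028 ] lenx 0.1392 leny 0.0305 yaw x -0.24 yaw y -0.247
   in pallet 0.0018 0.0541
slim [ 0.4602 -0.0686  0.028 ] lenx 0.139 leny 0.0141 yaw x -0.233 yaw y -0.291
   in pallet -0.0003 -0.0536
sink [ 0.4742 -0.0165  0.048 ] lenx 0.0406 leny 0.0286 yaw x -0.213 yaw y -0.219
   in pallet 0.002 0.0003
broadgrip [0.4853 0.0361 0.058 ] lenx 0.0382 leny 0.0147 yaw x -0.261 yaw y -0.219
   in pallet 0.0015 0.0541
slimgrip [ 0.4602 -0.068   0.058 ] lenx 0.0389 leny 0.0127 yaw x -0.234 yaw y -0.219
   in pallet -0.0004 -0.053
```

```bash
python3 - <<'E'
from h import *
mv([0.4857,0.0361,0.075],-.239);mv([0.4857,0.0361,0.033],-.239)
E
```

```text
t 1.8 dp [0.0687, -0.0596, 0.1051] roll 1.03 | pos [ 0.4056 -0.0069  0.1802] yaw -0.221 q6 1.56 F [-0.7  0.2  0.3] op 0.0849
t 1.8 dp [0.0688, -0.0596, 0.1471] roll 1.03 | pos [ 0.4056 -0.0069  0.1802] yaw -0.221 q6 1.56 F [-0.7  0.2  0.3] op 0.0849
```

```bash
python3 -m pendant '{"grip":[0.04,0.04,0.04,0.04,0.04,0.04],"dp":[[0.035,-0.03,0.03],[0.069,-0.06,0.06],[0.069,-0.06,0.09],[0.069,-0.06,0.105],[0.069,-0.06,0.105],[0.069,-0.06,0.105]],"roll":[1,1,1,1,1,1]}'
python3 - <<'E'
from h import *
mv([0.4857,0.0361,0.033],-.239)
im,c=snap("wrist","w3")
crop("w3",0,0,512,384,1.5,"w3c")
E
```

```text
time_s: 2.55
tool_pos: [0.4872, 0.0369, 0.0765]
tool_rot: [-3.141, -0.002, -0.238]
ft_force: [0.2, 0.6, 0.6]
opening: 0.0402
t 2.55 dp [-0.0013, 0.0012, 0.0435] roll 0.06 | pos [0.4872 0.0369 0.0765] yaw -0.238 q6 1.71 F [0.2 0.6 0.6] op 0.0402
```

View pics/w3c.png

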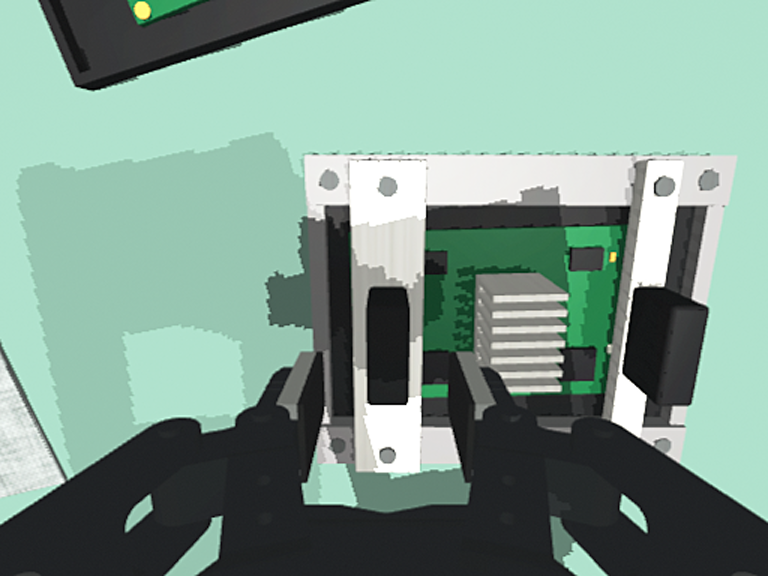

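```bash
python3 -m pendant '{"grip":[0.04,0.04,0.04,0.04,0.01,0.01,0.01,0.01,0.01],"dp":[[-0.001,0.001,0.02],[-0.001,0.001,0.035],[-0.001,0.001,0.043],[-0.001,0.001,0.043],[-0.001,0.001,0.043],[-0.001,0.001,0.043],[-0.001,0.001,0.043],[-0.001,0.001,0.043],[-0.001,0.001,0.043]],"roll":[0,0,0,0,0,0,0,0,0]}' 50
python3 - <<'E'
from h import *
mv([0.4857,0.0361,0.033],-.239)
im,c=load("t1")
E
```

```text
time_s: 3.72
tool_pos: [0.4859, 0.037, 0.0329]
tool_rot: [-3.141, -0.001, -0.236]
ft_force: [-0.7, 0.2, 4.9]
opening: 0.0153
t 3.73 dp [-0.0, 0.0009, -0.0001] roll 0.14 | pos [0.4859 0.037  0.0329] yaw -0.2365 q6 1.71 F [-0.7  0.2  4.9] op 0.0153
```

```bash
python3 -m pendant '{"grip":[0.01,0.01,0.01,0.01],"dp":[[0,0,-0.015],[0,0,-0.04],[0,0,-0.07],[0,0,-0.075]],"roll":[0,0,0,0]}'
python3 - <<'E'
from h import *
mv([0.507,0.358,0.108],0.01)
im,c=snap("wrist","w4")
crop("w4",0,0,512,384,1.5,"w4c")
E
```

```text
time_s: 4.22
tool_pos: [0.4868, 0.0369, 0.1096]
tool_rot: [-3.141, -0.005, -0.236]
ft_force: [0.0, -0.6, -0.8]
opening: 0.0148
t 4.22 dp [-0.0555, -0.3169, 0.0015] roll -14.12 | pos [0.4868 0.0369 0.1096] yaw -0.2364 q6 1.71 F [ 0.  -0.6 -0.8] op 0.0148
```

View pics/w4c.png

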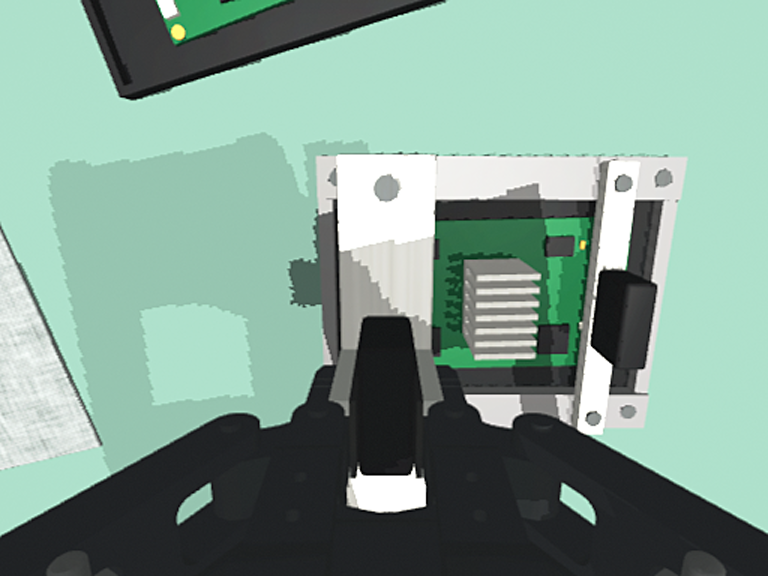

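```bash
python3 -m pendant '{"grip":[0.01,0.01,0.01,0.01,0.01,0.01,0.01,0.01,0.01,0.01],"dp":[[-0.008,-0.04,0],[-0.015,-0.085,0],[-0.023,-0.13,0],[-0.030,-0.175,0],[-0.038,-0.22,0],[-0.046,-0.26,0],[-0.051,-0.295,0],[-0.055,-0.317,0],[-0.055,-0.317,0],[-0.055,-0.317,0]],"roll":[-3,-6,-9,-12,-14,-14,-14,-14,-14,-14]}'
python3 - <<'E'
from h import *
mv([0.507,0.358,0.019],0.00)
im,c=snap("top","t2")
crop("t2",80,80,220,170,3.6,"t2c")
E
```

```text
time_s: 5.52
tool_pos: [0.5055, 0.3569, 0.1065]
tool_rot: [3.14, 0.002, 0.007]
ft_force: [0.5, 0.8, -1.6]
opening: 0.0152
t 5.53 dp [0.0017, -0.0012, 0.0875] roll 0.42 | pos [0.5055 0.3569 0.1065] yaw 0.0074 q6 2.04 F [ 0.5  0.8 -1.6] op 0.0152
```

View pics/t2c.png

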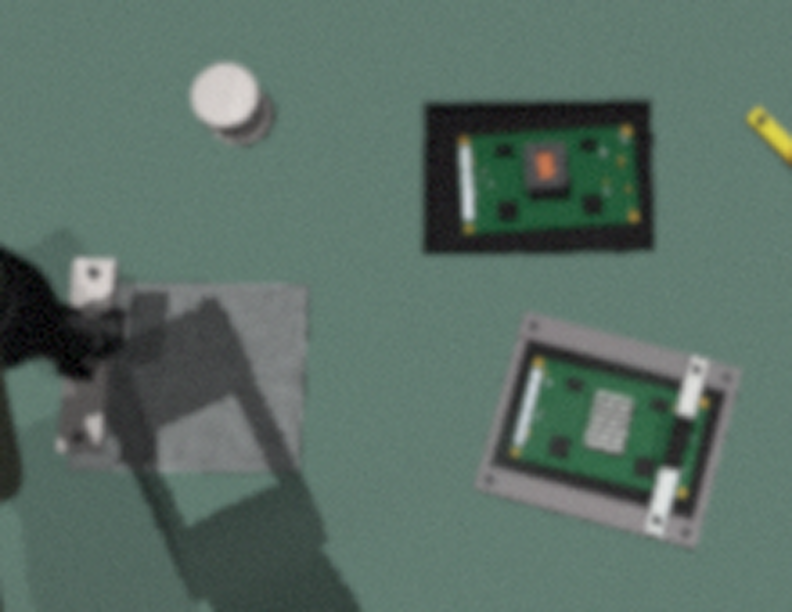

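```bash
python3 -m pendant '{"grip":[0.01,0.01,0.01,0.01,0.01,0.045,0.045,0.045],"dp":[[0.001,-0.001,0.04],[0.001,-0.001,0.07],[0.001,-0.001,0.085],[0.001,-0.001,0.0885],[0.001,-0.001,0.0885],[0.001,-0.001,0.0885],[0.001,-0.001,0.0885],[0.001,-0.001,0.0885]],"roll":[0,0,0,0,0,0,0,0]}'
python3 - <<'E'
from h import *
mv([0.4602,-0.0686,0.085],-.239)
E
```

```text
time_s: 6.58
tool_pos: [0.5074, 0.3594, 0.0195]
tool_rot: [-3.141, -0.001, 0.008]
ft_force: [0.6, 0.5, 0.1]
opening: 0.0448
t 6.58 dp [-0.0506, 0.4276, -0.0658] roll 14.15 | pos [0.5074 0.3594 0.0195] yaw 0.008 q6 2.04 F [0.6 0.5 0.1] op 0.0448
```

```bash
python3 -m pendant '{"grip":[0.045,0.045,0.045,0.045],"dp":[[0,0,-0.03],[0,0,-0.065],[-0.03,0.03,-0.12],[-0.07,0.045,-0.15]],"roll":[0,0,0,0]}'
python3 - <<'E'
from h import *
mv([0.4602,-0.0686,0.085],-.239)
im,c=snap("wrist","w5")
crop("w5",0,0,512,384,1.5,"w5c")
E
```

```text
time_s: 7.08
tool_pos: [0.4385, 0.3133, 0.1715]
tool_rot: [-3.14, -0.004, 0.007]
ft_force: [-0.0, 0.3, 0.4]
opening: 0.0445
t 7.08 dp [0.0188, 0.3822, 0.086] roll 14.08 | pos [0.4385 0.3133 0.1715] yaw 0.0067 q6 2.02 F [-0.   0.3  0.4] op 0.0445
```

View pics/w5c.png

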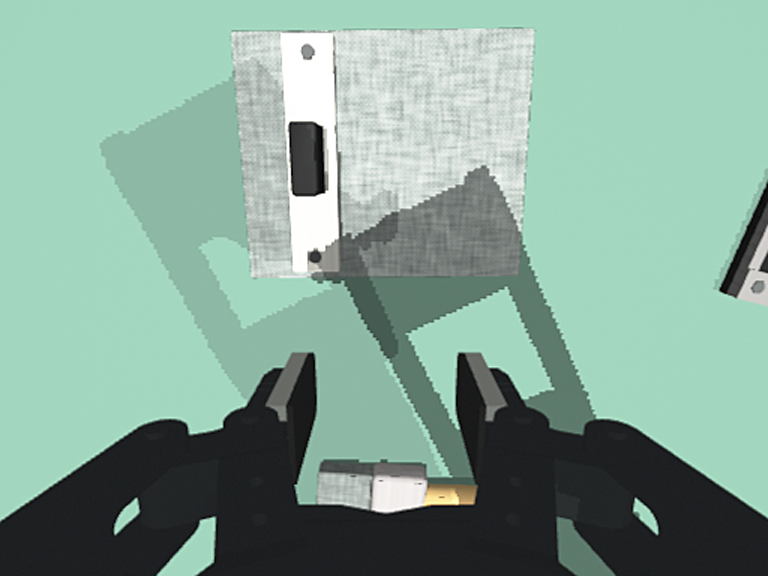

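Broad bar (px ~ (205,105) in the original) lies square on the mat at its left. Slim bar next.

```bash
python3 -m pendant '{"grip":[0.04,0.04,0.04,0.04,0.04,0.04,0.04,0.04,0.04,0.04],"dp":[[0.002,0.045,0],[0.004,0.095,0],[0.008,0.145,0],[0.01,0.195,0],[0.012,0.245,0.02],[0.014,0.295,0.04],[0.016,0.345,0.06],[0.019,0.382,0.08],[0.019,0.382,0.086],[0.019,0.382,0.086]],"roll":[3,6,9,12,14,14,14,14,14,14]}'
python3 - <<'E'
from h import *
im,c=snap("wrist","w6")
mv([0.4602,-0.0686,0.033],-.239)
crop("w6",0,0,512,384,1.5,"w6c")
E
```

```text
time_s: 8.38
tool_pos: [0.4589, -0.0678, 0.0824]
tool_rot: [-3.141, 0.001, -0.237]
ft_force: [-0.3, 0.7, -0.0]
opening: 0.0403
t 8.43 dp [0.0011, 0.0009, 0.0499] roll 0.19 | pos [ 0.4593 -0.0675  0.0829] yaw -0.2358 q6 1.47 F [0.2 1.1 0.1] op 0.0398
```

View pics/w6c.png

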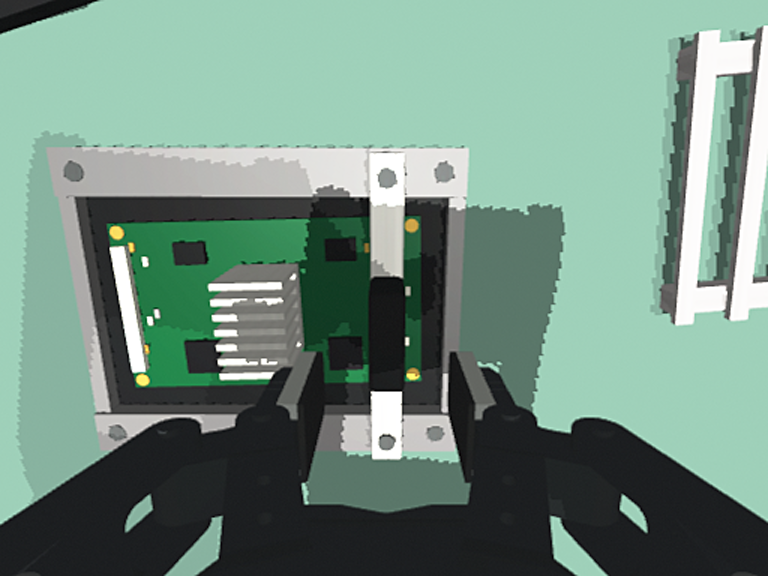

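```bash
python3 -m pendant '{"grip":[0.04,0.04,0.04,0.04,0.01,0.01,0.01,0.01,0.01],"dp":[[0.001,0.001,0.02],[0.001,0.001,0.04],[0.001,0.001,0.050],[0.001,0.001,0.050],[0.001,0.001,0.050],[0.001,0.001,0.050],[0.001,0.001,0.050],[0.001,0.001,0.050],[0.001,0.001,0.050]],"roll":[0,0,0,0,0,0,0,0,0]}'
python3 - <<'E'
from h import *
mv([0.4602,-0.0686,0.033],-.239)
E
python3 -m pendant '{"grip":[0.01,0.01,0.01,0.01],"dp":[[0,0,-0.015],[0,0,-0.04],[0,0,-0.07],[0,0,-0.075]],"roll":[0,0,0,0]}'
python3 - <<'E'
from h import *
mv([0.507,0.268,0.108],0.008)
E
```

```text
time_s: 9.55
tool_pos: [0.4611, -0.0697, 0.0338]
tool_rot: [-3.141, -0.002, -0.237]
ft_force: [-0.4, 1.2, 4.8]
opening: 0.0132
t 9.55 dp [-0.0011, -0.0009, 0.0008] roll 0.14 | pos [ 0.4611 -0.0697  0.0338] yaw -0.2366 q6 1.47 F [-0.4  1.2  4.8] op 0.0132
time_s: 10.05
tool_pos: [0.4618, -0.0702, 0.1102]
tool_rot: [3.141, -0.005, -0.237]
ft_force: [-0.3, -0.4, -1.0]
opening: 0.0132
t 10.05 dp [-0.0353, -0.3394, 0.0018] roll -14.01 | pos [ 0.4618 -0.0702  0.1102] yaw -0.2365 q6 1.47 F [-0.3 -0.4 -1. ] op 0.0132
```

```bash
python3 -m pendant '{"grip":[0.01,0.01,0.01,0.01,0.01,0.01,0.01,0.01,0.01,0.01],"dp":[[-0.005,-0.04,0],[-0.010,-0.085,0],[-0.015,-0.13,0],[-0.02,-0.175,0],[-0.025,-0.22,0],[-0.03,-0.265,0],[-0.033,-0.31,0],[-0.035,-0.339,0],[-0.035,-0.339,0],[-0.035,-0.339,0]],"roll":[-3,-6,-9,-12,-14,-14,-14,-14,-14,-14]}'
python3 - <<'E'
from h import *
mv([0.507,0.268,0.019],0.008)
E
```

```text
time_s: 11.3
tool_pos: [0.5045, 0.2675, 0.1067]
tool_rot: [3.14, 0.002, 0.008]
ft_force: [0.2, 0.0, -0.8]
opening: 0.0135
t 11.3 dp [0.0027, -0.0006, 0.0876] roll -0.0 | pos [0.5045 0.2675 0.1067] yaw 0.008 q6 1.9 F [ 0.2  0.  -0.8] op 0.0135
```

```bash
python3 -m pendant '{"grip":[0.01,0.01,0.01,0.01,0.01,0.045,0.045,0.045],"dp":[[0.002,0,0.04],[0.002,0,0.07],[0.002,0,0.085],[0.002,0,0.088],[0.002,0,0.088],[0.002,0,0.088],[0.002,0,0.088],[0.002,0,0.088]],"roll":[0,0,0,0,0,0,0,0]}'
python3 -m pendant '{"grip":[0.045,0.045,0.045,0.045,0.045],"dp":[[0,0,-0.03],[0,0,-0.065],[-0.03,-0.03,-0.12],[-0.07,-0.045,-0.15],[-0.07,-0.045,-0.15]],"roll":[0,0,0,0,0]}'
python3 - <<'E'
from h import *
im,c=snap("wrist","w7")
crop("w7",0,0,512,384,1.5,"w7c")
mv([0.407,-0.0006,0.17],-.239)
E
```

```text
time_s: 12.3
tool_pos: [0.5079, 0.2685, 0.0204]
tool_rot: [-3.141, -0.001, 0.008]
ft_force: [0.4, 0.3, -0.3]
opening: 0.0453
time_s: 12.92
tool_pos: [0.437, 0.3151, 0.1737]
tool_rot: [-3.138, -0.006, 0.011]
ft_force: [1.7, -0.7, -0.3]
opening: 0.0451
t 12.97 dp [-0.0335, 0.3141, 0.0011] roll 14.28 | pos [0.4372 0.3138 0.1717] yaw 0.0103 q6 2.02 F [ 0.6 -0.7 -0.1] op 0.0451
```

View pics/w7c.png

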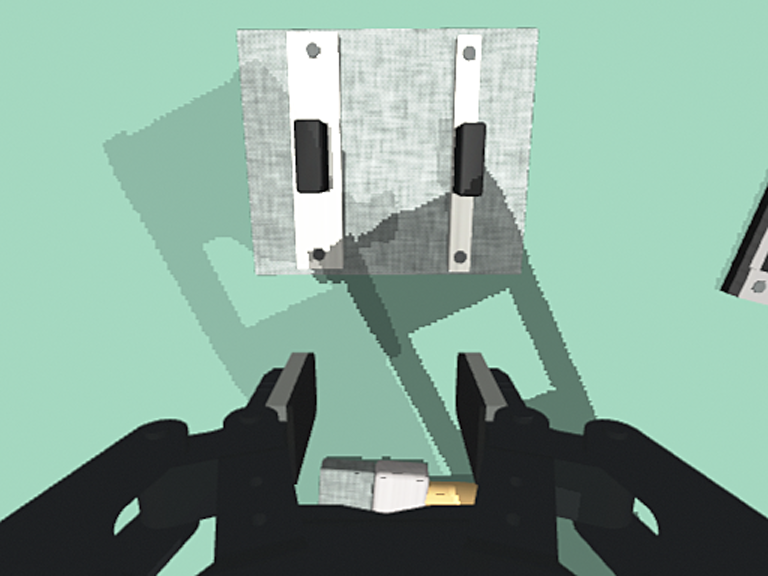

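```bash
python3 -m pendant '{"grip":[0.07,0.07,0.07,0.07,0.07,0.07,0.07,0.07,0.07],"dp":[[-0.005,0.045,0],[-0.01,0.09,0],[-0.015,0.135,0],[-0.02,0.18,0],[-0.025,0.225,0],[-0.03,0.27,0],[-0.033,0.314,0],[-0.033,0.314,0],[-0.033,0.314,0]],"roll":[3,6,9,12,14,14,14,14,14]}'
python3 - <<'E'
from h import *
im,c=snap("wrist","w8")
crop("w8",150,15,210,175,3.8,"w8c")
mv([0.469-.066,-.299+.015,0.17],-.1)
E
```

```text
time_s: 14.1
tool_pos: [0.4062, -0.0017, 0.1689]
tool_rot: [-3.141, 0.002, -0.238]
ft_force: [0.8, -0.0, -0.7]
opening: 0.0702
t 14.15 dp [0.0631, 0.2757, -0.0012] roll -7.83 | pos [ 0.4063 -0.0011  0.169 ] yaw -0.2366 q6 1.59 F [0.6 0.9 0.3] op 0.0698
```

View pics/w8c.png

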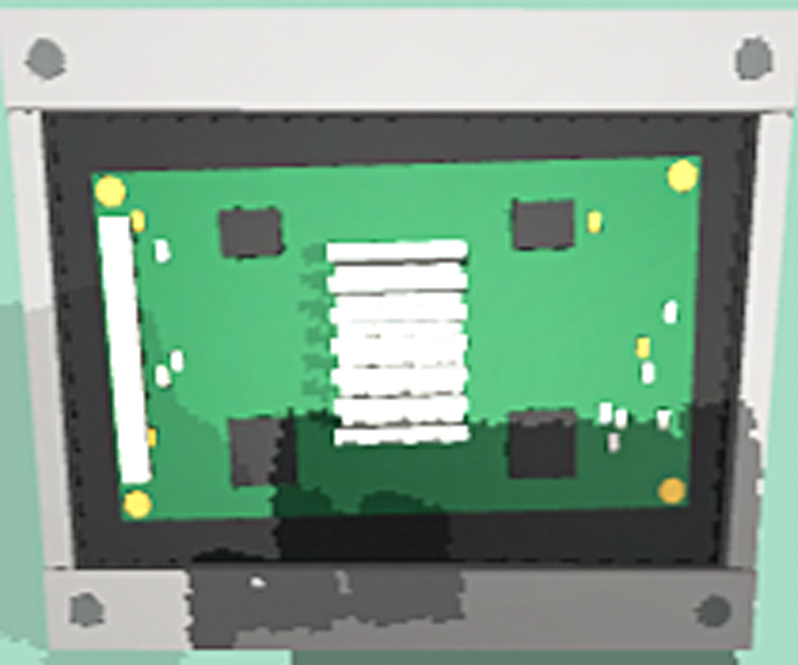

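```bash
python3 - <<'E'
from h import *
im,c=load("w8")
def f(n,P,z):
    W=ray(c,np.array(P)/3.8+[150,15],z); m=W.mean(0)
    ex=((W[0]-W[3])+(W[1]-W[2]))/2; ey=((W[0]-W[1])+(W[3]-W[2]))/2
    print(n,m.round(4),"lenx",np.linalg.norm(ex).round(4),"leny",np.linalg.norm(ey).round(4),"yaw x",np.arctan2(ex[1],ex[0]).round(3),"yaw y",-np.arctan2(ey[0],ey[1]).round(3))
f("board",[(92,175),(701,156),(688,505),(123,520)],.012)
f("sink",[(328,241),(467,239),(469,443),(333,445)],.048)
f("pallet_in",[(8,110),(793,110),(752,568),(45,568)],.018)
E
python3 -m pendant '{"grip":[0.07,0.07,0.07,0.07,0.07,0.07,0.07,0.07],"dp":[[0.01,0.045,0],[0.02,0.09,0],[0.03,0.135,0],[0.04,0.18,0],[0.05,0.225,0],[0.063,0.276,0],[0.063,0.276,0],[0.063,0.276,0]],"roll":[-3,-6,-8,-8,-8,-8,-8,-8]}'
python3 - <<'E'
from h import *
im,c=snap("wrist","w9")
crop("w9",130,0,250,200,3.2,"w9c")
E
```

```text
board [ 0.4742 -0.0165  0.012 ] lenx 0.0798 leny 0.1403 yaw x -0.211 yaw y -0.209
sink [ 0.4743 -0.0164  0.048 ] lenx 0.0413 leny 0.0289 yaw x -0.221 yaw y -0.223
pallet_in [ 0.4731 -0.016   0.018 ] lenx 0.1033 leny 0.1747 yaw x -0.243 yaw y -0.237
time_s: 15.15
tool_pos: [0.4034, -0.2832, 0.1691]
tool_rot: [-3.14, 0.001, -0.096]
ft_force: [-0.3, 0.6, 0.3]
opening: 0.0705
```

View pics/w9c.png

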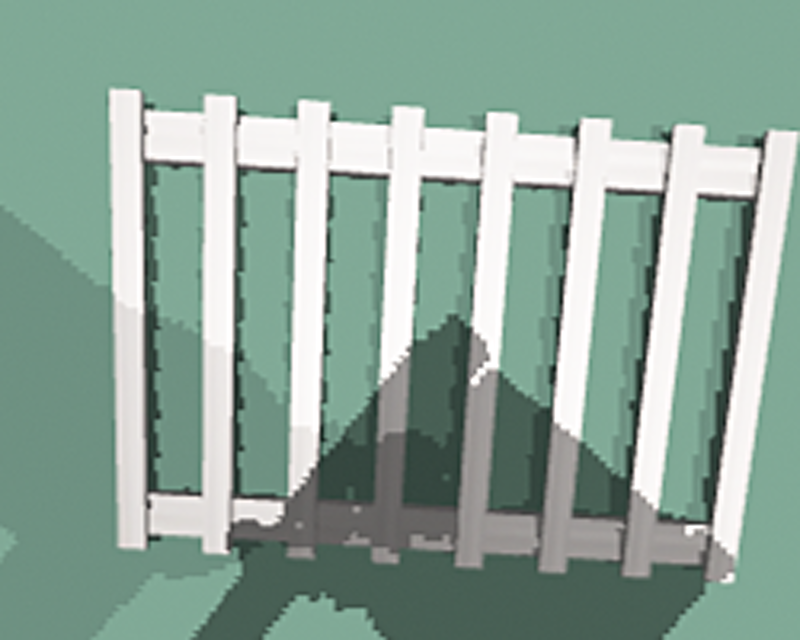

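```bash
python3 - <<'E'
from h import *
im,c=load("w9")
W=ray(c,np.array([(109,90),(798,131),(733,581),(118,548)])/3.2+[130,0],.014); m=W.mean(0)
ex=((W[0]-W[3])+(W[1]-W[2]))/2; ey=((W[0]-W[1])+(W[3]-W[2]))/2
print(m.round(4),"lenx",np.linalg.norm(ex).round(4),"leny",np.linalg.norm(ey).round(4),"yaw x",np.arctan2(ex[1],ex[0]).round(3),"yaw y",-np.arctan2(ey[0],ey[1]).round(3))
mv([.4742,-.0165,.09],-.213)
E
```

```text
[ 0.4687 -0.2988  0.014 ] lenx 0.1239 leny 0.1845 yaw x -0.15 yaw y -0.149
t 15.2 dp [0.0454, -0.2717, 0.0795] roll 6.77 | pos [ 0.4034 -0.2828  0.1691] yaw -0.0949 q6 0.88 F [-0.1  0.6  1.3] op 0.07
```

```bash
python3 -m pendant '{"grip":[0.06,0.06,0.06,0.06,0.06,0.06,0.06,0.06],"dp":[[0.009,-0.05,0],[0.018,-0.10,0],[0.027,-0.15,0],[0.036,-0.20,0],[0.045,-0.25,0.03],[0.045,-0.272,0.079],[0.045,-0.272,0.079],[0.045,-0.272,0.079]],"roll":[4,6.8,6.8,6.8,6.8,6.8,6.8,6.8]}'
python3 - <<'E'
from h import *
im,c=snap("wrist","w10")
crop("w10",0,0,512,384,1.5,"w10c")
mv([.4742,-.0165,.018],-.213)
E
```

```text
time_s: 16.2
tool_pos: [0.4747, -0.0179, 0.0918]
tool_rot: [3.141, -0.001, -0.214]
ft_force: [0.8, -1.2, 0.5]
opening: 0.0597
t 16.25 dp [-0.0021, -0.0018, 0.0745] roll -0.12 | pos [ 0.4756 -0.0186  0.0925] yaw -0.2151 q6 1.56 F [-0.1  0.   0.3] op 0.0601
```

View pics/w10c.png

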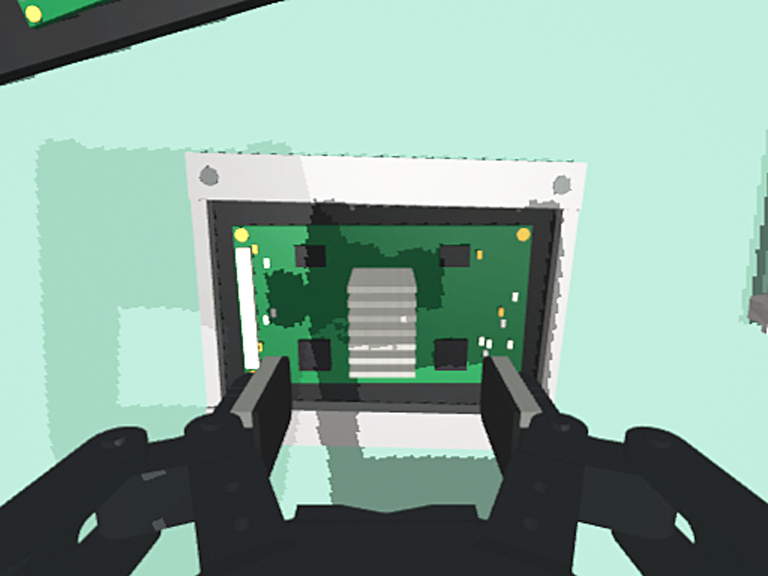

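```bash
python3 -m pendant '{"grip":[0.06,0.06,0.06,0.06,0.02,0.02,0.02,0.02,0.02,0.02],"dp":[[-0.001,-0.001,0.03],[-0.001,-0.001,0.06],[-0.001,-0.001,0.073],[-0.001,-0.001,0.073],[-0.001,-0.001,0.073],[-0.001,-0.001,0.073],[-0.001,-0.001,0.073],[-0.001,-0.001,0.073],[-0.001,-0.001,0.073],[-0.001,-0.001,0.073]],"roll":[0,0,0,0,0,0,0,0,0,0]}' 60
python3 - <<'E'
from h import *
mv([.4742,-.0165,.018],-.213)
E
python3 -m pendant '{"grip":[0.02,0.02,0.02,0.02,0.02],"dp":[[0,0,-0.015],[0,0,-0.04],[0,0,-0.06],[0,0,-0.07],[0,0,-0.07]],"roll":[0,0,0,0,0]}'
python3 - <<'E'
from h import *
im,c=snap("wrist","w11")
crop("w11",0,0,512,384,1.5,"w11c")
mv([.4687,-.2988,.09],-.15)
E
```

```text
time_s: 17.5
tool_pos: [0.4751, -0.0174, 0.0193]
tool_rot: [3.141, -0.003, -0.215]
ft_force: [-0.7, 0.1, 7.5]
opening: 0.027
t 17.5 dp [-0.0011, -0.0007, 0.0013] roll -0.14 | pos [ 0.4751 -0.0174  0.0193] yaw -0.2155 q6 1.57 F [-0.7  0.1  7.5] op 0.027
time_s: 18.12
tool_pos: [0.4739, -0.0171, 0.0886]
tool_rot: [3.142, -0.002, -0.215]
ft_force: [-0.4, -0.8, -2.7]
opening: 0.0274
t 18.18 dp [0.0558, 0.2763, -0.0023] roll -3.75 | pos [ 0.4732 -0.017   0.0877] yaw -0.2155 q6 1.57 F [-0.   0.  -2.7] op 0.027
```

View pics/w11c.png

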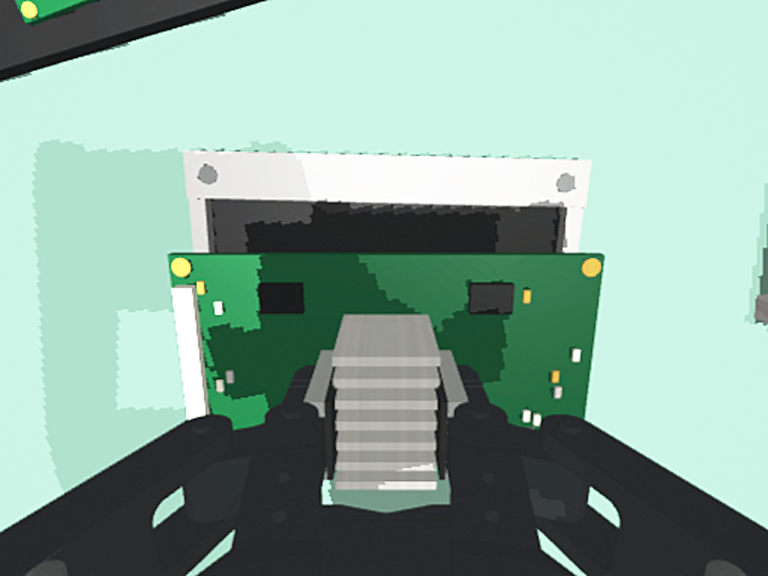

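```bash
python3 -m pendant '{"grip":[0.02,0.02,0.02,0.02,0.02,0.02,0.02,0.02,0.02,0.02],"dp":[[0.006,0.03,0],[0.015,0.07,0],[0.024,0.12,0],[0.034,0.17,0],[0.044,0.22,0],[0.051,0.255,0],[0.055,0.27,0],[0.056,0.276,0],[0.056,0.276,0],[0.056,0.276,0]],"roll":[-2,-4,-4,-4,-4,-4,-4,-4,-4,-4]}'
python3 - <<'E'
from h import *
mv([.4687,-.2988,.025],-.15)
im,c=snap("wrist","w12")
crop("w12",0,0,512,384,1.5,"w12c")
E
```

```text
time_s: 19.42
tool_pos: [0.4691, -0.2971, 0.0875]
tool_rot: [-3.141, 0.001, -0.144]
ft_force: [0.5, 0.1, -0.9]
opening: 0.0274
t 19.43 dp [-0.0001, 0.0018, 0.0625] roll 0.33 | pos [ 0.4691 -0.2971  0.0875] yaw -0.1443 q6 0.99 F [ 0.5  0.1 -0.9] op 0.0274
```

View pics/w12c.png

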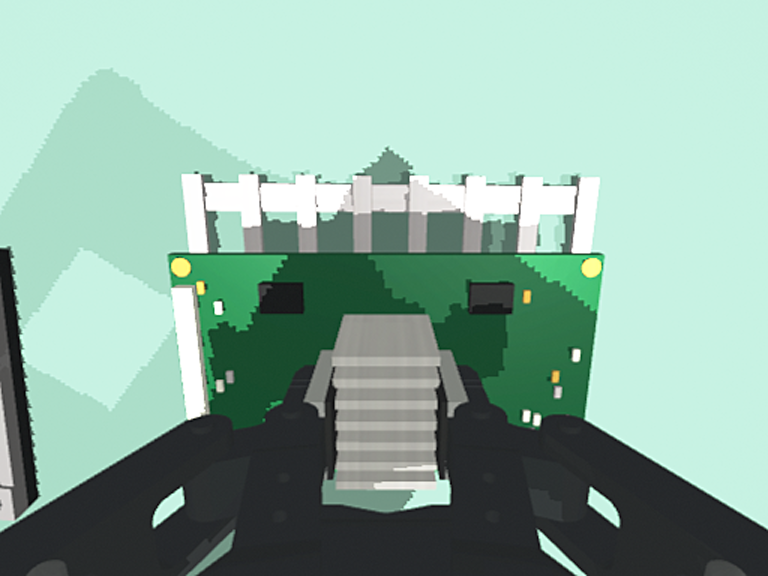

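```bash
python3 -m pendant '{"grip":[0.02,0.02,0.02,0.02,0.02,0.02,0.06,0.06,0.06,0.06],"dp":[[0,0.001,0.025],[0,0.001,0.045],[0,0.001,0.057],[0,0.001,0.062],[0,0.001,0.062],[0,0.001,0.0625],[0,0.001,0.0625],[0,0.001,0.0625],[0,0.001,0.0625],[0,0.001,0.0625]],"roll":[0,0,0,0,0,0,0,0,0,0]}'
python3 -m pendant '{"grip":[0.06,0.06,0.06,0.06,0.06],"dp":[[0,0,-0.03],[0,0,-0.065],[-0.03,0,-0.12],[-0.066,0,-0.15],[-0.066,0,-0.15]],"roll":[0,0,0,0,0]}'
python3 - <<'E'
from h import *
im,c=snap("wrist","w13")
crop("w13",130,0,250,200,3.2,"w13c")
E
```

```text
time_s: 20.72
tool_pos: [0.4691, -0.2997, 0.0254]
tool_rot: [3.141, -0.0, -0.146]
ft_force: [0.3, -0.2, 0.5]
opening: 0.0601
time_s: 21.35
tool_pos: [0.4038, -0.2911, 0.1783]
tool_rot: [3.138, -0.005, -0.147]
ft_force: [0.2, 0.6, -0.1]
opening: 0.0601
```

View pics/w13c.png

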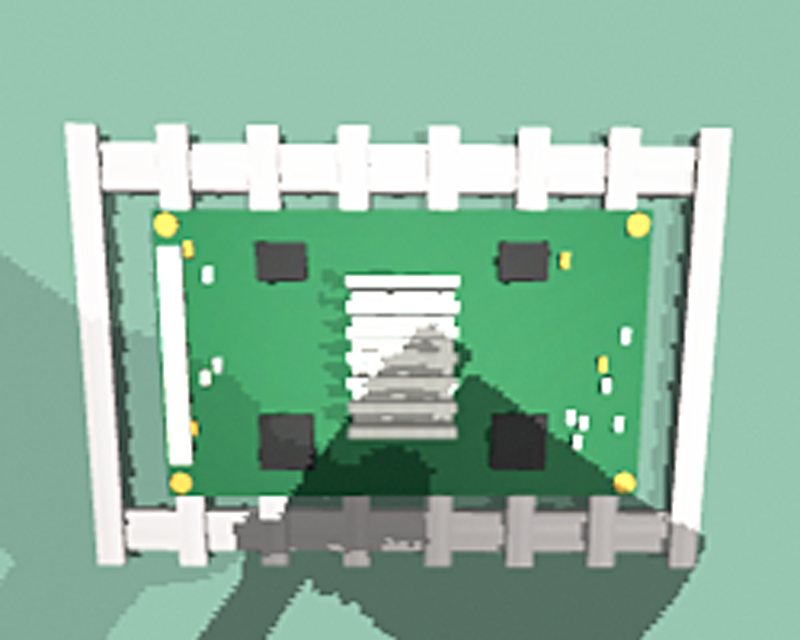

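```bash
python3 - <<'E'
from h import *
im,c=load("w13")
def f(n,P,z):
    W=ray(c,np.array(P)/3.2+[130,0],z); m=W.mean(0)
    ex=((W[0]-W[3])+(W[1]-W[2]))/2; ey=((W[0]-W[1])+(W[3]-W[2]))/2
    print(n,m.round(4),"lenx",np.linalg.norm(ex).round(4),"leny",np.linalg.norm(ey).round(4),"yaw x",np.arctan2(ex[1],ex[0]).round(3),"yaw y",-np.arctan2(ey[0],ey[1]).round(3))
f("board",[(152,210),(652,210),(637,497),(167,497)],.018)
f("rack",[(65,123),(731,129),(695,566),(98,566)],.014)
mv([0.675-.066,.047,.17],0)
E
```

```text
board [ 0.4683 -0.3001  0.018 ] lenx 0.0802 leny 0.1401 yaw x -0.147 yaw y -0.146
rack [ 0.4686 -0.2988  0.014 ] lenx 0.1243 leny 0.1845 yaw x -0.152 yaw y -0.15
t 21.4 dp [0.1535, -0.364, 0.0064] roll -8.41 | pos [ 0.4039 -0.2906  0.1766] yaw -0.1468 q6 0.92 F [-0.1 -0.2 -0.7] op 0.0601
```

Finished board within ~1.5 mm and flat (sizes agree). On to the tray.

```bash
python3 -m pendant '{"grip":[0.06,0.06,0.06,0.06,0.06,0.06,0.06,0.06,0.06,0.06],"dp":[[0.02,-0.045,0],[0.04,-0.09,0],[0.06,-0.14,0],[0.08,-0.19,0],[0.10,-0.24,0],[0.12,-0.29,0],[0.14,-0.335,0],[0.153,-0.364,0.005],[0.153,-0.364,0.005],[0.153,-0.364,0.005]],"roll":[-3,-6,-8,-8,-8,-8,-8,-8,-8,-8]}'
python3 - <<'E'
from h import *
im,c=snap("wrist","w14")
crop("w14",130,0,250,200,3.2,"w14c")
E
```

```text
time_s: 22.65
tool_pos: [0.6072, 0.0479, 0.1685]
tool_rot: [3.141, 0.003, -0.006]
ft_force: [-1.0, -0.8, 1.4]
opening: 0.0598
```

View pics/w14c.png

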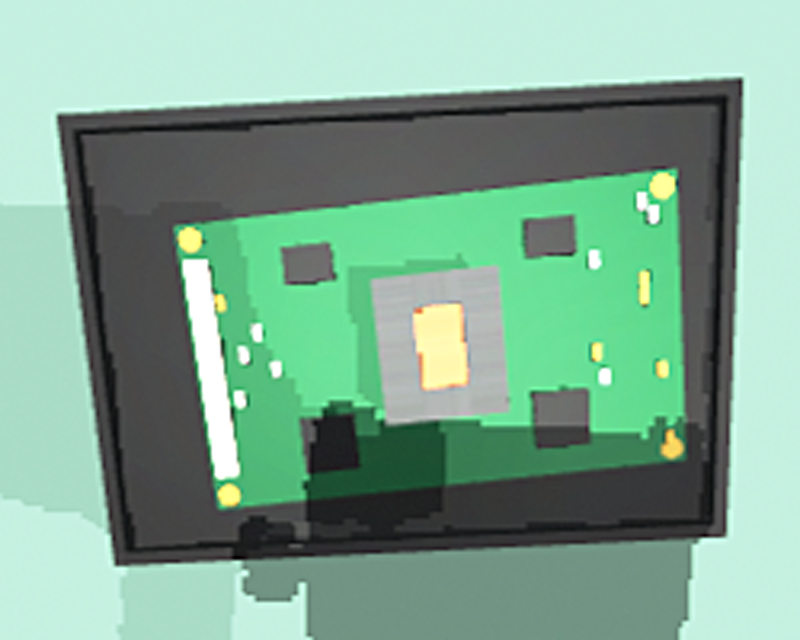

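```bash
python3 - <<'E'
from h import *
im,c=load("w14")
def f(n,P,z):
    W=ray(c,np.array(P)/3.2+[130,0],z); m=W.mean(0)
    ex=((W[0]-W[3])+(W[1]-W[2]))/2; ey=((W[0]-W[1])+(W[3]-W[2]))/2
    print(n,m.round(4),"lenx",np.linalg.norm(ex).round(4),"leny",np.linalg.norm(ey).round(4),"yaw x",np.arctan2(ex[1],ex[0]).round(3),"yaw y",-np.arctan2(ey[0],ey[1]).round(3))
f("board",[(175,227),(678,169),(686,459),(218,511)],.008)
f("block",[(371,279),(498,265),(510,411),(388,424)],.044)
mv([0.6723,.0405,.09],.1)
E
```

```text
board [0.6744 0.0383 0.008 ] lenx 0.08 leny 0.1404 yaw x 0.096 yaw y 0.104
block [0.6747 0.0384 0.044 ] lenx 0.0358 leny 0.0317 yaw x 0.108 yaw y 0.1
t 22.7 dp [0.0652, 0.0064, 0.0789] roll -6.1 | pos [0.6073 0.0474 0.169 ] yaw -0.0065 q6 1.51 F [-0.5 -0.5  0. ] op 0.0597
```

```bash
python3 -m pendant '{"grip":[0.065,0.065,0.065,0.065,0.065],"dp":[[0.03,0.004,0.03],[0.06,0.008,0.06],[0.067,0.0085,0.08],[0.067,0.0085,0.08],[0.067,0.0085,0.08]],"roll":[-6,-6.2,-6.2,-6.2,-6.2]}'
python3 - <<'E'
from h import *
mv([0.6746,.0384,.0145],.102)
im,c=snap("wrist","w15")
crop("w15",0,0,512,384,1.5,"w15c")
E
```

```text
time_s: 23.32
tool_pos: [0.6746, 0.0388, 0.0912]
tool_rot: [3.142, -0.001, 0.102]
ft_force: [-0.3, 0.5, 0.1]
opening: 0.0651
t 23.32 dp [-0.0001, 0.0004, 0.0767] roll -0.02 | pos [0.6746 0.0388 0.0912] yaw 0.1017 q6 1.4 F [-0.3  0.5  0.1] op 0.0651
```

View pics/w15c.png

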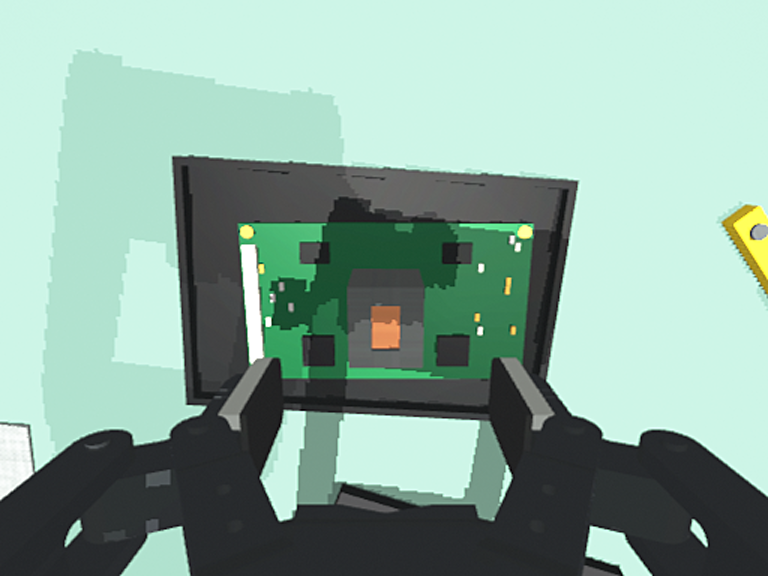

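```bash
python3 -m pendant '{"grip":[0.065,0.065,0.065,0.065,0.02,0.02,0.02,0.02,0.02,0.02],"dp":[[0,0,0.03],[0,0,0.06],[0,0,0.0765],[0,0,0.0765],[0,0,0.0765],[0,0,0.0765],[0,0,0.0765],[0,0,0.0765],[0,0,0.0765],[0,0,0.0765]],"roll":[0,0,0,0,0,0,0,0,0,0]}' 60
python3 - <<'E'
from h import *
mv([0.6746,.0384,.0145],.102)
E
python3 -m pendant '{"grip":[0.02,0.02,0.02,0.02,0.02],"dp":[[0,0,-0.015],[0,0,-0.04],[0,0,-0.065],[0,0,-0.08],[0,0,-0.08]],"roll":[0,0,0,0,0]}'
python3 - <<'E'
from h import *
im,c=snap("wrist","w16")
crop("w16",0,0,512,384,1.5,"w16c")
mv([.4724,-.0162,.094],-.239)
E
```

```text
time_s: 24.62
tool_pos: [0.6767, 0.0389, 0.0159]
tool_rot: [3.141, -0.004, 0.102]
ft_force: [0.2, 0.9, 5.8]
opening: 0.0311
t 24.62 dp [-0.0021, 0.0003, 0.0014] roll 0.01 | pos [0.6767 0.0389 0.0159] yaw 0.1022 q6 1.4 F [0.2 0.9 5.8] op 0.0311
time_s: 25.25
tool_pos: [0.676, 0.0389, 0.0955]
tool_rot: [3.141, -0.003, 0.102]
ft_force: [-0.7, 0.8, -1.2]
opening: 0.0312
t 25.3 dp [-0.2071, 0.0342, -0.0] roll 19.55 | pos [0.6749 0.039  0.094 ] yaw 0.1021 q6 1.4 F [ 0.1  0.3 -0.5] op 0.0311
```

View pics/w16c.png

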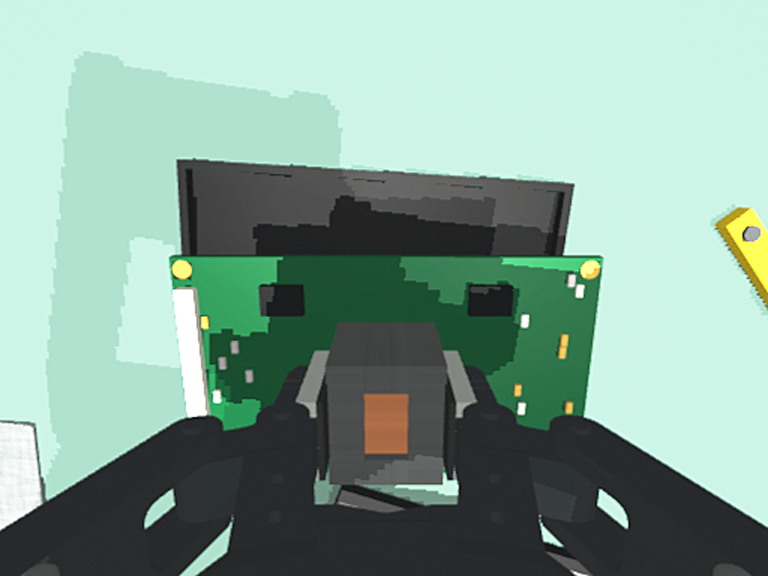

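```bash
python3 -m pendant '{"grip":[0.02,0.02,0.02,0.02,0.02,0.02,0.02,0.02,0.02],"dp":[[-0.03,0.005,0],[-0.07,0.012,0],[-0.115,0.02,0],[-0.155,0.027,0],[-0.185,0.032,0],[-0.202,0.034,0],[-0.207,0.034,0],[-0.207,0.034,0],[-0.207,0.034,0]],"roll":[5,10,15,18,19.5,19.5,19.5,19.5,19.5]}'
python3 - <<'E'
from h import *
im,c=snap("wrist","w17")
crop("w17",0,0,512,384,1.5,"w17c")
mv([.4724,-.0162,.019],-.239)
E
```

```text
time_s: 26.42
tool_pos: [0.4732, -0.0159, 0.0938]
tool_rot: [-3.141, -0.0, -0.238]
ft_force: [0.5, -0.2, -0.7]
opening: 0.0313
t 26.48 dp [-0.0008, 0.0005, 0.0748] roll 0.06 | pos [ 0.4733 -0.0159  0.0938] yaw -0.2379 q6 1.59 F [-0.  -0.8 -0.5] op 0.0308
```

View pics/w17c.png

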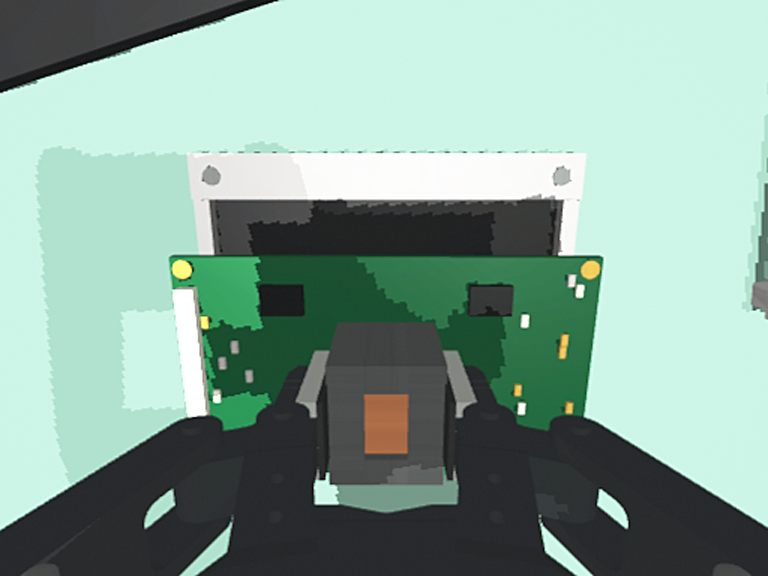

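```bash
python3 -m pendant '{"grip":[0.02,0.02,0.02,0.02,0.02,0.02,0.065,0.065,0.065,0.065],"dp":[[-0.001,0,0.03],[-0.001,0,0.055],[-0.001,0,0.069],[-0.001,0,0.0745],[-0.001,0,0.0745],[-0.001,0,0.0745],[-0.001,0,0.0745],[-0.001,0,0.0745],[-0.001,0,0.0745],[-0.001,0,0.0745]],"roll":[0,0,0,0,0,0,0,0,0,0]}'
python3 -m pendant '{"grip":[0.06,0.06,0.06,0.06,0.06],"dp":[[0,0,-0.03],[0,0,-0.065],[-0.03,0,-0.12],[-0.066,0,-0.15],[-0.066,0,-0.15]],"roll":[0,0,0,0,0]}'
python3 - <<'E'
from h import *
im,c=snap("wrist","w18")
crop("w18",150,15,210,175,3.8,"w18c")
mv([.507,.3585,.12],.008)
E
```

```text
time_s: 27.72
tool_pos: [0.4715, -0.0157, 0.0193]
tool_rot: [3.142, -0.0, -0.238]
ft_force: [-0.2, -0.4, -0.0]
opening: 0.0651
time_s: 28.35
tool_pos: [0.4077, 0.0001, 0.1718]
tool_rot: [-3.141, -0.006, -0.238]
ft_force: [0.7, -0.3, -0.1]
opening: 0.06
t 28.4 dp [0.0117, -0.3719, 0.0505] roll -14.09 | pos [ 4.077e-01 -1.000e-04  1.704e-01] yaw -0.238 q6 1.6 F [0.7 0.3 0.4] op 0.0602
```

View pics/w18c.png

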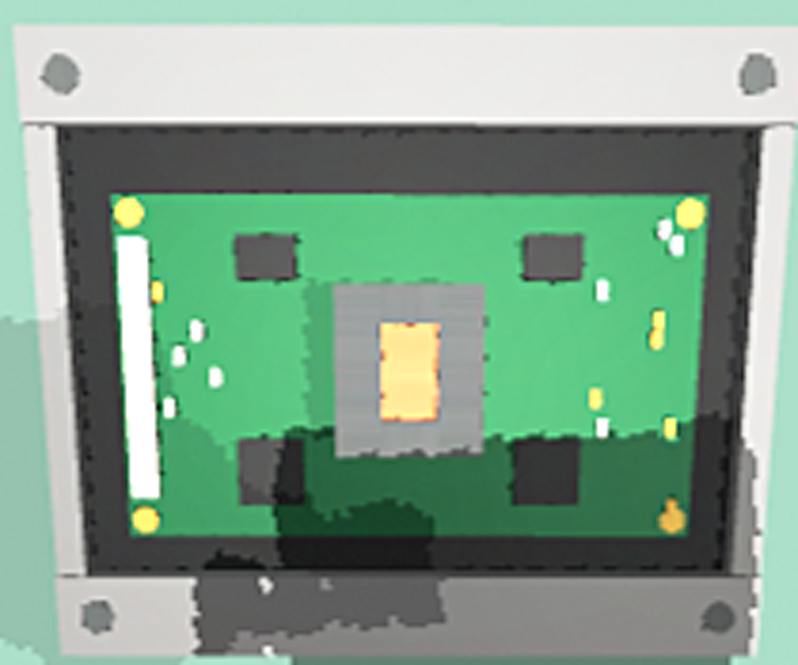

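```bash
python3 - <<'E'
from h import *
im,c=load("w18")
def f(n,P,z):
    W=ray(c,np.array(P)/3.8+[150,15],z); m=W.mean(0)
    ex=((W[0]-W[3])+(W[1]-W[2]))/2; ey=((W[0]-W[1])+(W[3]-W[2]))/2
    print(n,m.round(4),"lenx",np.linalg.norm(ex).round(4),"leny",np.linalg.norm(ey).round(4),"yaw x",np.arctan2(ex[1],ex[0]).round(3),"yaw y",-np.arctan2(ey[0],ey[1]).round(3))
f("board",[(110,195),(709,195),(686,537),(132,537)],.012)
f("pallet_in",[(22,123),(801,125),(757,577),(57,575)],.018)
E
python3 -m pendant '{"grip":[0.045,0.045,0.045,0.045,0.045,0.045,0.045,0.045,0.045,0.045],"dp":[[0.001,-0.045,0],[0.002,-0.09,0],[0.004,-0.14,0],[0.006,-0.19,0],[0.008,-0.24,0],[0.01,-0.29,0],[0.011,-0.34,0.03],[0.012,-0.372,0.05],[0.012,-0.372,0.05],[0.012,-0.372,0.05]],"roll":[-3,-6,-9,-12,-14,-14,-14,-14,-14,-14]}'
python3 - <<'E'
from h import *
mv([.507,.3588,.0185],.008)
im,c=snap("wrist","w19")
crop("w19",0,0,512,384,1.5,"w19c")
E
```

```text
board [ 0.4703 -0.0157  0.012 ] lenx 0.0804 leny 0.1401 yaw x -0.238 yaw y -0.237
pallet_in [ 0.4729 -0.0163  0.018 ] lenx 0.1036 leny 0.1756 yaw x -0.246 yaw y -0.239
time_s: 29.65
tool_pos: [0.5065, 0.3578, 0.1177]
tool_rot: [3.14, 0.002, 0.006]
ft_force: [0.0, 0.2, 1.1]
opening: 0.045
t 29.65 dp [0.0007, -0.0011, 0.0992] roll -0.11 | pos [0.5065 0.3578 0.1177] yaw 0.006 q6 2.04 F [0.  0.2 1.1] op 0.045
```

View pics/w19c.png

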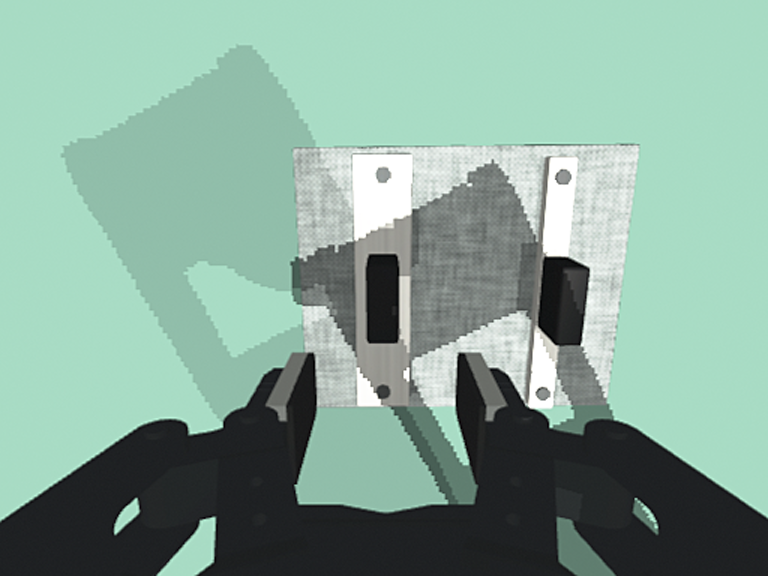

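```bash
python3 -m pendant '{"grip":[0.04,0.04,0.04,0.04,0.01,0.01,0.01,0.01,0.01],"dp":[[0.001,-0.001,0.04],[0.001,-0.001,0.08],[0.001,-0.001,0.098],[0.001,-0.001,0.0985],[0.001,-0.001,0.0985],[0.001,-0.001,0.0985],[0.001,-0.001,0.0985],[0.001,-0.001,0.0985],[0.001,-0.001,0.0985]],"roll":[0,0,0,0,0,0,0,0,0]}' 50
python3 - <<'E'
from h import *
mv([.507,.3588,.0185],.008)
E
python3 -m pendant '{"grip":[0.01,0.01,0.01,0.01,0.01],"dp":[[0,0,-0.02],[0,0,-0.05],[0,0,-0.08],[0,0,-0.09],[0,0,-0.09]],"roll":[0,0,0,0,0]}'
python3 - <<'E'
from h import *
mv([.4858,.0366,.11],-.238)
E
```

```text
time_s: 30.82
tool_pos: [0.5096, 0.3605, 0.0232]
tool_rot: [-3.14, -0.004, 0.006]
ft_force: [0.4, -0.8, 6.5]
opening: 0.0149
t 30.82 dp [-0.0026, 0.0017, 0.0047] roll -0.1 | pos [0.5096 0.3605 0.0232] yaw 0.0063 q6 2.04 F [ 0.4 -0.8  6.5] op 0.0149
time_s: 31.45
tool_pos: [0.5081, 0.3598, 0.1117]
tool_rot: [-3.141, -0.001, 0.006]
ft_force: [-0.3, 0.3, -2.2]
opening: 0.015
t 31.45 dp [-0.0243, 0.323, 0.0014] roll 14.0 | pos [0.5081 0.3598 0.1117] yaw 0.0063 q6 2.04 F [-0.3  0.3 -2.2] op 0.015
```

```bash
python3 -m pendant '{"grip":[0.01,0.01,0.01,0.01,0.01,0.01,0.01,0.01,0.01,0.01],"dp":[[-0.003,0.04,0],[-0.006,0.085,0],[-0.009,0.13,0],[-0.013,0.175,0],[-0.016,0.22,0],[-0.02,0.265,0],[-0.023,0.305,0],[-0.024,0.323,0],[-0.024,0.323,0],[-0.024,0.323,0]],"roll":[3,6,9,12,14,14,14,14,14,14]}'
python3 -m pendant '{"grip":[0.01],"dp":[[0,0,0]],"roll":[0]}'
python3 - <<'E'
from h import *
mv([.4858,.0366,.035],-.238)
im,c=snap("wrist","w20")
crop("w20",0,0,512,384,1.5,"w20c")
mv([.4858,.0366,.035],-.238)
E
```

```text
time_s: 32.7
tool_pos: [0.4855, 0.0374, 0.1104]
tool_rot: [-3.141, 0.001, -0.238]
ft_force: [0.4, -0.9, -0.8]
opening: 0.015
time_s: 32.83
tool_pos: [0.4857, 0.0376, 0.1106]
tool_rot: [-3.141, 0.0, -0.236]
ft_force: [0.2, -0.4, -0.5]
opening: 0.0149
t 32.83 dp [0.0003, 0.001, 0.0756] roll 0.09 | pos [0.4857 0.0376 0.1106] yaw -0.2365 q6 1.71 F [ 0.2 -0.4 -0.5] op 0.0149
t 32.88 dp [0.0003, 0.0009, 0.0757] roll 0.09 | pos [0.4857 0.0375 0.1107] yaw -0.2365 q6 1.71 F [ 0.9 -0.5 -1.3] op 0.0147
```

View pics/w20c.png

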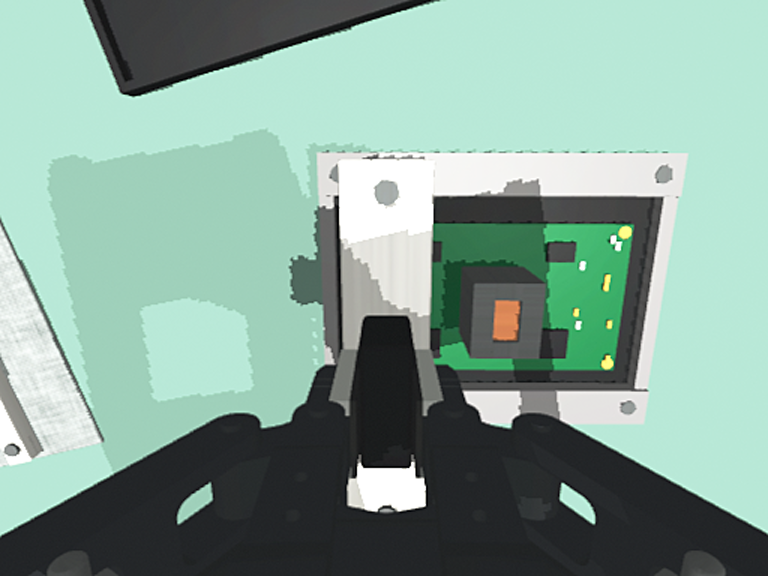

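```bash
python3 -m pendant '{"grip":[0.01,0.01,0.01,0.01,0.01,0.01],"dp":[[0.0015,0.001,0.03],[0.0015,0.001,0.055],[0.0015,0.001,0.068],[0.0015,0.001,0.074],[0.0015,0.001,0.076],[0.0015,0.001,0.076]],"roll":[0,0,0,0,0,0]}'
python3 - <<'E'
from h import *
mv([.4858,.0366,.033],-.238)
E
```

```text
time_s: 33.62
tool_pos: [0.4871, 0.0356, 0.038]
tool_rot: [3.142, 0.001, -0.237]
ft_force: [-10.5, 1.4, 21.2]
opening: 0.015
t 33.62 dp [-0.0015, -0.0007, 0.005] roll 0.04 | pos [0.4871 0.0356 0.038 ] yaw -0.2373 q6 1.7 F [-10.5   1.4  21.2] op 0.015
```

```bash
python3 -m pendant '{"grip":[0.01,0.01,0.04,0.04,0.04],"dp":[[0,0,-0.002],[0,0,-0.003],[0,0,-0.003],[0,0,-0.003],[0,0,-0.003]],"roll":[0,0,0,0,0]}'
python3 -m pendant '{"grip":[0.04,0.04,0.04,0.04,0.045],"dp":[[0,0,-0.03],[0,0,-0.065],[-0.04,0.03,-0.1],[-0.08,0.053,-0.14],[-0.08,0.053,-0.14]],"roll":[0,0,0,0,0]}'
python3 - <<'E'
from h import *
im,c=snap("wrist","w21")
crop("w21",150,15,210,175,3.8,"w21c")
mv([.507,.2682,.12],.008)
E
```

```text
time_s: 34.25
tool_pos: [0.487, 0.0351, 0.0376]
tool_rot: [3.142, 0.0, -0.238]
ft_force: [-0.9, -0.4, -0.8]
opening: 0.04
time_s: 34.88
tool_pos: [0.3972, 0.0017, 0.1812]
tool_rot: [-3.142, -0.008, -0.24]
ft_force: [1.1, -0.4, -0.4]
opening: 0.0447
t 34.92 dp [0.043, -0.2845, 0.0598] roll -14.18 | pos [0.3974 0.002  0.1795] yaw -0.2395 q6 1.6 F [ 0.1 -0.4  0.1] op 0.0449
```

View pics/w21c.png

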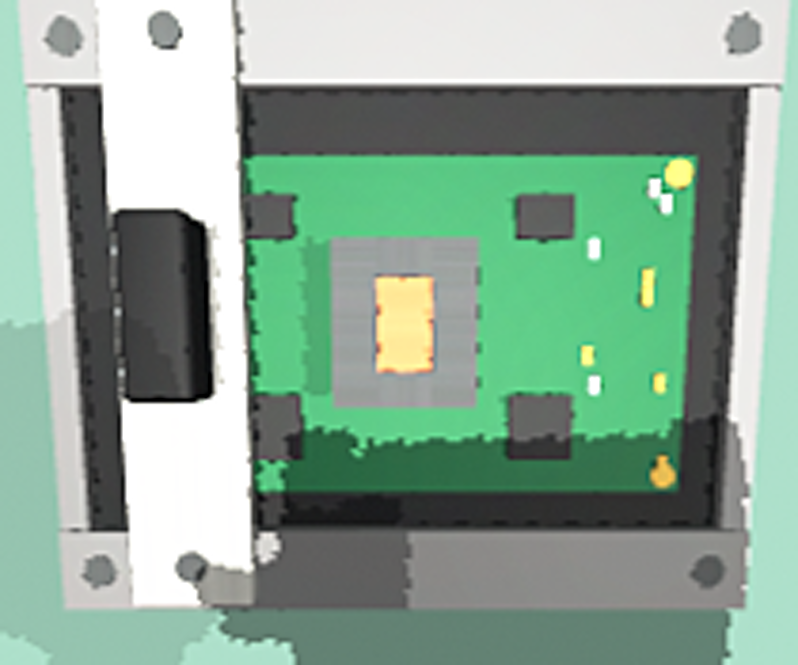

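```bash
python3 - <<'E'
from h import *
for fn,P in (("w2",[(143,67),(163,601)]),("w21",[(165,30),(191,567)])):
    im,c=load(fn); W=ray(c,np.array(P)/3.8+[150,15],.028); print(fn,W.mean(0).round(4),np.linalg.norm(W[0]-W[1]).round(4),np.arctan2(*(W[0]-W[1])[[1,0]]).round(3))
im,c=load("w21"); W=ray(c,np.array([(97,0),(238,0),(254,606),(133,606)])/3.8+[150,15],.028);print(W[:2].mean(0),W[2:].mean(0))
E
```

```text
w2 [0.4858 0.0367 0.028 ] 0.1208 -0.236
w21 [0.4861 0.0352 0.028 ] 0.1204 -0.237
[0.55022891 0.01886052 0.028     ] [0.41794851 0.0515401  0.028     ]
```

```bash
python3 -m pendant '{"grip":[0.045,0.045,0.045,0.045,0.045,0.045,0.045,0.045,0.045],"dp":[[0.006,-0.045,0],[0.012,-0.09,0],[0.018,-0.135,0],[0.025,-0.18,0],[0.032,-0.225,0.02],[0.039,-0.26,0.04],[0.043,-0.284,0.059],[0.043,-0.284,0.059],[0.043,-0.284,0.059]],"roll":[-3,-6,-9,-12,-14,-14,-14,-14,-14]}'
python3 -m pendant '{"grip":[0.045],"dp":[[0,0,0]],"roll":[0]}'
python3 - <<'E'
from h import *
mv([.5075,.2682,.0195],.008)
im,c=snap("wrist","w22")
crop("w22",0,0,512,384,1.5,"w22c")
E
```

```text
time_s: 36.05
tool_pos: [0.505, 0.268, 0.1173]
tool_rot: [3.14, 0.002, 0.006]
ft_force: [-0.5, -0.5, -0.2]
opening: 0.0446
time_s: 36.17
tool_pos: [0.5058, 0.2677, 0.1191]
tool_rot: [-3.142, -0.001, 0.005]
ft_force: [-1.3, -0.4, -0.2]
opening: 0.0449
t 36.17 dp [0.0016, -0.0004, 0.0996] roll -0.15 | pos [0.5058 0.2677 0.1191] yaw 0.0054 q6 1.9 F [-1.3 -0.4 -0.2] op 0.0449
```

View pics/w22c.png

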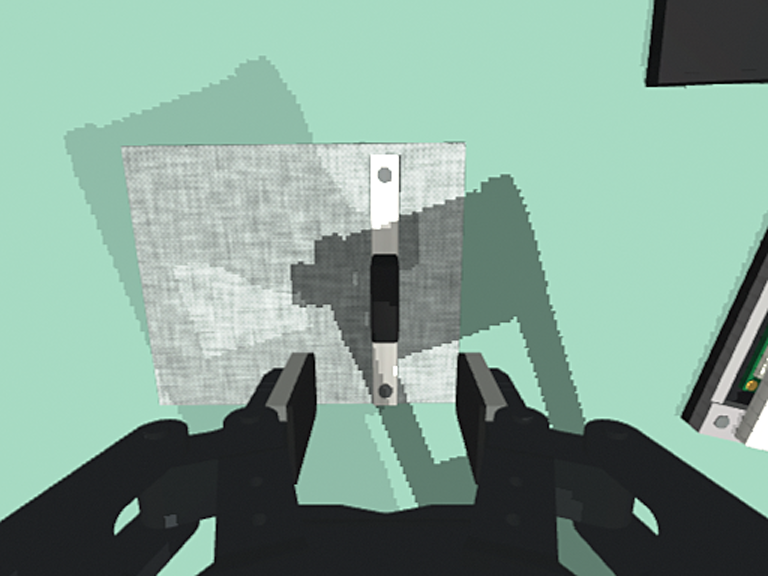

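```bash
python3 -m pendant '{"grip":[0.04,0.04,0.04,0.04,0.01,0.01,0.01,0.01,0.01],"dp":[[0.0015,0,0.04],[0.0015,0,0.08],[0.0015,0,0.096],[0.0015,0,0.099],[0.0015,0,0.099],[0.0015,0,0.099],[0.0015,0,0.099],[0.0015,0,0.099],[0.0015,0,0.099]],"roll":[0,0,0,0,0,0,0,0,0]}' 50
python3 - <<'E'
from h import *
mv([.507,.2682,.0185],.008)
E
python3 -m pendant '{"grip":[0.01,0.01,0.01,0.01,0.01],"dp":[[0,0,-0.02],[0,0,-0.05],[0,0,-0.08],[0,0,-0.09],[0,0,-0.09]],"roll":[0,0,0,0,0]}'
python3 - <<'E'
from h import *
mv([.461,-.0695,.11],-.237)
E
```

```text
time_s: 37.35
tool_pos: [0.5087, 0.2688, 0.0217]
tool_rot: [-3.14, -0.003, 0.006]
ft_force: [-0.1, -0.9, 6.3]
opening: 0.013
t 37.35 dp [-0.0017, 0.0006, 0.0032] roll -0.11 | pos [0.5087 0.2688 0.0217] yaw 0.0061 q6 1.9 F [-0.1 -0.9  6.3] op 0.013
time_s: 37.98
tool_pos: [0.5073, 0.2685, 0.1106]
tool_rot: [-3.141, -0.001, 0.006]
ft_force: [0.2, 0.5, -0.9]
opening: 0.0126
t 37.98 dp [-0.0484, 0.3377, 0.0004] roll 13.94 | pos [0.5073 0.2685 0.1106] yaw 0.0062 q6 1.9 F [ 0.2  0.5 -0.9] op 0.0126
```

```bash
python3 -m pendant '{"grip":[0.01,0.01,0.01,0.01,0.01,0.01,0.01,0.01,0.01,0.01],"dp":[[-0.005,0.04,0],[-0.011,0.085,0],[-0.018,0.13,0],[-0.025,0.175,0],[-0.032,0.22,0],[-0.039,0.265,0],[-0.045,0.31,0],[-0.048,0.338,0],[-0.048,0.338,0],[-0.048,0.338,0]],"roll":[3,6,9,12,14,14,14,14,14,14]}'
python3 -m pendant '{"grip":[0.01],"dp":[[0,0,0]],"roll":[0]}'
python3 - <<'E'
from h import *
im,c=snap("wrist","w23")
crop("w23",0,0,512,384,1.5,"w23c")
mv([.461,-.0693,.036],-.237)
E
```

```text
time_s: 39.22
tool_pos: [0.4602, -0.0692, 0.1087]
tool_rot: [-3.141, 0.002, -0.238]
ft_force: [-0.2, 0.4, -1.8]
opening: 0.013
time_s: 39.35
tool_pos: [0.4607, -0.0688, 0.1092]
tool_rot: [-3.141, 0.001, -0.237]
ft_force: [0.8, 0.1, -1.2]
opening: 0.0124
t 39.4 dp [0.0003, 0.0004, 0.0734] roll 0.02 | pos [ 0.4609 -0.0689  0.1094] yaw -0.2366 q6 1.47 F [-0.6 -0.2 -1.5] op 0.0128
```

View pics/w23c.png

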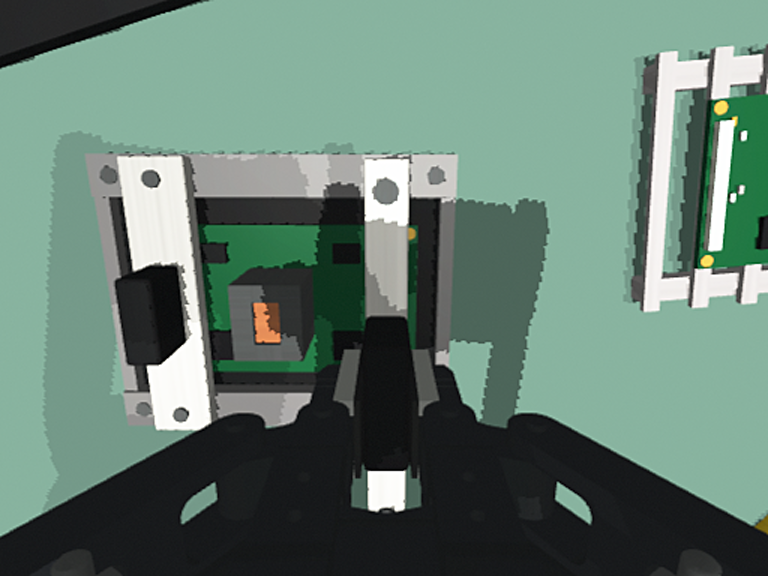

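```bash
python3 -m pendant '{"grip":[0.01,0.01,0.01,0.01,0.01,0.01],"dp":[[0.001,0,0.03],[0.001,0,0.055],[0.001,0,0.066],[0.001,0,0.07],[0.001,0,0.073],[0.001,0,0.073]],"roll":[0,0,0,0,0,0]}'
python3 - <<'E'
from h import *
mv([.461,-.0693,.033],-.238)
E
```

```text
time_s: 40.15
tool_pos: [0.4627, -0.0704, 0.0374]
tool_rot: [3.141, -0.001, -0.238]
ft_force: [0.7, 1.0, -1.7]
opening: 0.013
t 40.15 dp [-0.0019, -0.0007, 0.0044] roll -0.01 | pos [ 0.4627 -0.0704  0.0374] yaw -0.2382 q6 1.47 F [ 0.7  1.  -1.7] op 0.013
```

Just short of contact (no load); ease down a few mm, then release.

```bash
python3 -m pendant '{"grip":[0.01,0.01,0.01],"dp":[[-0.001,0,0.001],[-0.001,0,0.002],[-0.001,0,0.002]],"roll":[0,0,0]}'
python3 -m pendant '{"grip":[0.04,0.04,0.04],"dp":[[0,0,0],[0,0,0],[0,0,0]],"roll":[0,0,0]}'
python3 -m pendant '{"grip":[0.04,0.04,0.04,0.04,0.045,0.045],"dp":[[0,0,-0.03],[0,0,-0.065],[-0.04,-0.03,-0.1],[-0.08,-0.053,-0.16],[-0.08,-0.053,-0.16],[-0.08,-0.053,-0.16]],"roll":[0,0,0,0,0,0]}'
python3 - <<'E'
from h import *
im,c=snap("wrist","w24")
crop("w24",150,0,210,180,3.3,"w24c")
mv([.41,-.0,.2],-.238)
im,c=snap("top","t3")
crop("t3",90,90,320,160,2.5,"t3c")
E
```

```text
time_s: 40.52
tool_pos: [0.4621, -0.0703, 0.0366]
tool_rot: [3.141, -0.002, -0.238]
ft_force: [-3.1, 1.4, 9.7]
opening: 0.0127
time_s: 40.9
tool_pos: [0.461, -0.07, 0.0347]
tool_rot: [-3.142, 0.0, -0.238]
ft_force: [1.1, -0.6, -0.3]
opening: 0.04
time_s: 41.65
tool_pos: [0.3964, 0.0003, 0.1953]
tool_rot: [3.141, -0.002, -0.238]
ft_force: [-0.2, -0.5, -0.1]
opening: 0.0448
t 41.7 dp [0.0137, -0.0032, -0.0058] roll -0.01 | pos [3.959e-01 2.000e-04 1.942e-01] yaw -0.2381 q6 1.59 F [-0.1  0.1 -0. ] op 0.045
```

View pics/w24c.png

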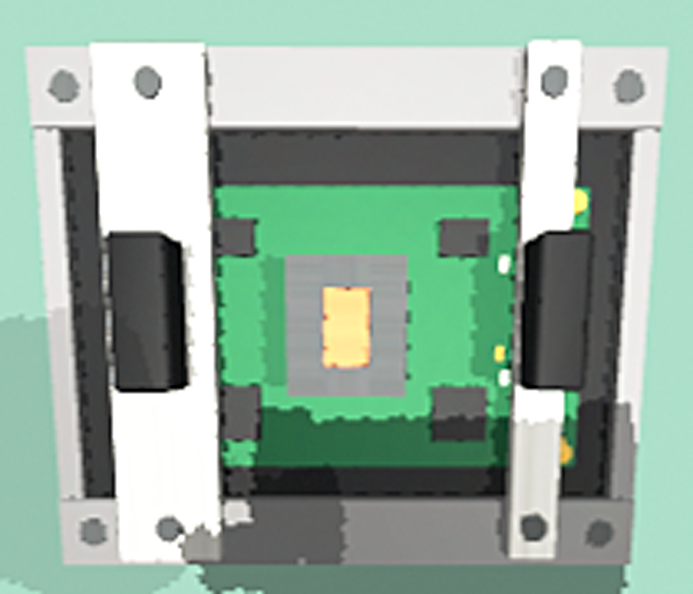

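View pics/t3c.png

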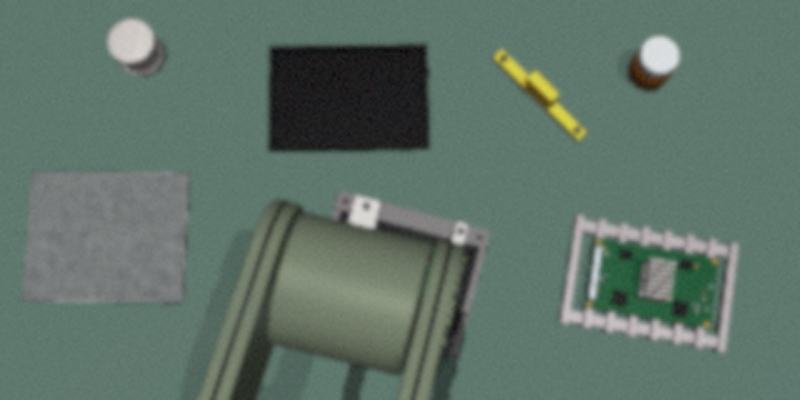

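```bash
python3 - <<'E'
from h import *
for fn,s,o,P in (("w2",3.8,(150,15),[(143,67),(163,601),(630,77),(598,608)]),("w24",3.3,(150,0),[(147,81),(169,528),(554,80),(533,527)])):
    im,c=load(fn); W=ray(c,np.array(P)/s+o,.028); print(fn,W[:2].mean(0).round(4),W[2:].mean(0).round(4),np.linalg.norm(W[0]-W[1]).round(4),np.linalg.norm(W[2]-W[3]).round(4))
im,c=load("w24"); print(ray(c,np.array([(285,255),(407,255),(407,396),(290,396)])/3.3+[150,0],.048).mean(0))
print(observe()["qvel"].round(3)); job.close_job()
E
```

```text
w2 [0.4858 0.0367 0.028 ] [ 0.4604 -0.0687  0.028 ] 0.1208 0.1206
w24 [0.4863 0.0353 0.028 ] [ 0.4611 -0.0705  0.028 ] 0.1204 0.1204
[ 0.47056047 -0.01593747  0.048     ]
[-0.008  0.021  0.001  0.003  0.004  0.001]
the job is handed in; nothing more can be done
```

I did the board change in the order you set and handed the job in at about 41.7 s. No verdict is reported.

**What I did:** I parked both bars on the mat, moved the finished board to the rack, laid the new board in the pallet, and put each bar back where it started.

**Last checks, from the wrist camera:**

| Item | Measured error | Limit |
|---|---|---|
| Finished board on the rack | about 1.5 mm off centre, within 0.01 rad | 15 mm, 0.2 rad |
| New board in the pallet | about 2 mm off centre, within 0.01 rad | 13 mm, 0.15 rad |
| Broad bar from its start | about 1.5 mm | 12 mm |
| Slim bar from its start | about 2 mm | 12 mm |

The gripper was open and clear of everything. In the last top picture the spool and jar are in their starting places by eye.

**What disagreed:** When I picked the broad bar up from the mat, the tool read about 4 mm higher than commanded (the slim bar about 2 mm). Because of that, the broad bar met the rails early, with about 21 N at the wrist. I backed off before releasing it, and it was in place in the pictures afterwards. I eased the slim bar down, and it touched at about 10 N.

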